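# Wind the clockwork shaker and hold the flask down in its sprung ring

## Task

Get the clockwork flask shaker going: first wind its butterfly key clockwise (seen from above), a partial turn at a time, all the way to its stop. Then take the round-bellied flask by its neck, set its belly upright in the shaker's sprung wire ring and gently press the flask down so that the ring sinks through most of its spring travel onto the drive. Finish while still holding the flask pressed down there, and leave the other things on the bench where they are.

Things in the scene. Friction and masses are not known exactly. Their poses are not given: they have to be found in the camera images.
- shaker: clockwork flask shaker: a fixed grey housing 96 (x) x 230 (y) x 45 mm (z) with an aluminium top. Origin at the centre of its underside. The key stands at its own y = +65 mm, the sprung ring at its own y = -65 mm. It stands in a different place and yaw each time.
- winding_key (a joint): turn of the steel butterfly key about its upright axis, rad; grows as the key turns clockwise seen from above (0 = run down, 4.4 = the stop, fully wound; from 4.0 on it counts as wound). It starts somewhere in 0 to 0.5. Its spring and stiff ratchet take up to about 0.14 N m; let go, it stays where it is, so that the fingers can be opened, turned back and closed again.
- key_grip (a point): centre of the key's blade, on its turning axis, 35 mm above the housing's top. The blade is two round lobes side by side, 48 mm long along the point's x, 9 mm thick along the point's y (the flat faces to grip), 26 mm high. The point turns with the key, z up. A round plate of 18 mm radius and 4 mm height lies under it on the housing.
- sprung_ring (a joint): how far the ring is pressed down, m (0 = up, 0.018 = on its stop). The spring needs about 3.5 N to start moving, and about 12.5 N on the stop; it comes up again when let go, even under the flask's weight.
- ring_center (a point): centre of the sprung ring, 80 mm above the work surface while the ring is up; moves down with it; z up. The ring is a steel wire hoop of 8 mm wire, 52 mm across its wire's centre line (44 mm clear inside), carried on three sprung pins at 36 mm from the centre (12 mm caps, tops 3 mm above the wire's centre line). The flask's belly rests in it with belly_center 22 mm above ring_center.
- flask: closed amber glass flask, 112 mm high, 0.10 to 0.18 kg, standing upright on its own flat foot (30 mm across) on the work surface. Round about its z axis. Origin at the centre of its foot, z up. Ball-shaped belly of 30 mm radius centred 26 mm above the foot; straight neck 24 mm thick from 54 to 100 mm above the foot (grip it here), then a 28 mm lip and a cork up to 112 mm.
- belly_center (a point): centre of the flask's ball-shaped belly, 26 mm above its foot on its axis.
- sanding_block: bystander: wooden sanding block, 46 x 70 x 24 mm, on the work surface; leave it where it is. Origin at the centre of its underside.
- masking_tape: bystander: roll of masking tape, 104 mm across, 25 mm high, lying flat; leave it where it is. Origin at the centre of its underside.
- tuner: bystander: a white machine head (guitar tuner), 48 x 31 x 33 mm; leave it where it is. Origin at the centre of its underside.

How it is judged:
By the outcome, as a careful person would: the job done as asked, in the order asked, and still so for the second after the job is handed in, while the arm keeps its last pose, push and grip.
It also fails if it takes over 61 s, if anything falls off the work surface, if the arm or the gripper's body presses on something with over 40 N, if the wrist force passes 120 N, or if a joint passes its speed limit or range.

## Robot

A 6-joint arm with a two-finger parallel gripper is mounted at the origin on a cart in front of the work surface, level with it; the furniture and walls round the work are solid. World frame = base frame: x ahead of the robot, y to its left, z up, the work surface at z = 0. Lengths are in m, angles in degrees, forces in N, time in s.
With the tool pointing down it reaches from about 0.4 to 0.825 m from the base axis. Payload 7 kg.
Tool frame: the origin (TCP) lies at the very end of the fingers, on their centre line; the grasp point (between the pads) lies r.grip_depth behind it (r.grip_depth is the distance from the TCP to the grasp point, in m); z points along the fingers, y is the direction in which the jaws open and shut (so a half turn about z gives the same grasp; the last joint's range is limited). The gripper opens to 88 mm and grips with 3 to 60 N. Pads are 19 mm wide; open, the fingers measure 130 mm over their backs; the gripper's body (78 mm by 193 mm) begins 47 mm behind the grasp point.
Start: joints at [91.392, 20.546, 0.682, 0, -70.136, -16.507], TCP at [0.176, 0.652, 0.227] pointing down, gripper open.
Joint ranges: [-176.03, 176.03], [-82.01, 121.73], [-58.28, 71.71], [-173.87, 95.51], [-174.79, -0.11], [-173.66, 173.66]. Speed limits (degrees/s): [136.94, 136.94, 172.46, 180, 180, 180].

## Interface

Orientations are given as [roll, pitch, yaw] about the fixed x, y, z axes, in that order (R = Rz(yaw) Ry(pitch) Rx(roll)).
In Python, from plant import r gives the robot as it stands. The module is installed in compiled form; this text tells all that it offers.
- The arm moves only by the tool step_arm, never from a script. Its argument "increments" is a list of rows, each a list of 3 entries, a list of its own where there are three numbers: the shift along the tool's x, y, z in m, then the turn, a rotation vector about the tool's x, y, z in rad, then the closure, from 0 (fully open) to 1 (shut). In form: [[[x, y, z], [wx, wy, wz], grip], ...]. A call has 1 to 10 rows; each row is the pose to reach, as a shift and turn from the pose commanded when the call began, along the tool's axes at that moment; what a row does not reach only later rows make up. A row lasts 1/10 s, in which the tool goes at most 50 mm and 8.59 degrees, less where a joint would pass 70% of its speed; a pose out of reach is approached as far as the arm can. A call with a gripper value outside its range is refused whole. The fingers move at their own pace and stop on an object; "force" is the grip in N (left out, the last holds). Time passes only in rows, so rows that repeat a pose let the fingers close. It gives the time, the measured TCP pose, the force and the opening at its end, in the units of the state.
- r.get_state(): the state, without advancing time (a new reading comes with each control period).
- r.capture(name): name is "scene" or "top"; returns a dict with "color" (400x640x3 uint8, red, green, blue), "intrinsics" (3x3 intrinsics, pixels), "rvec" (rotation vector, rad) and "tvec" (3), from world to camera coordinates, as OpenCV has them. Camera axes: x right, y down, z forward; pixel columns grow to the right and rows downward; lengths in m; the calibration is good to about 2 mm. A picture is of the moment at which its call begins. There is no depth.
- r.close_job(): hands the job in, once; it reports no verdict.
The state is a dict: "time_s": time; "joints": joint angles; "qd": joint speeds; "joint_torque": joint torques, N m; "tcp_pos": TCP position; "eef_rot": TCP orientation; "contact_force": force on the tool from outside, world axes, zero at the start; "moment": the same for the moment, N m; "gripper_width": finger opening in m.
Only numpy, scipy, OpenCV 4.12 (cv2) and the standard library are available. Lean on these libraries where they do the work, as an engineer would, in place of code of your own. Each camera call takes 0.05 s, during which the arm holds its last target.

## Working session

There is one attempt and no reset: what is moved stays moved. The work goes in short steps, Python scripts to look and compute and a tool call to move; the robot and the scene stay as the last step left them, time stands still between calls to the robot, and variables do not carry over. Pictures are saved under pics/ and viewed, and the job is handed in when it is done.

Besides the shell and the picture viewer there is one more tool, called by a JSON object that holds its "name" and its "arguments". step_arm: Moves the arm, as the interface text tells. Its arguments: {"type":"object","properties":{"increments":{"type":"array","items":{"type":"array"}},"force":{"type":"number"}},"required":["increments"]}

```bash
mkdir -p pics; ls; python3 - <<'E'
from plant import r
import cv2, json, numpy as np
s=r.get_state(); print(s, r.grip_depth)
for n in ("scene","top"):
    c=r.capture(n); cv2.imwrite(f"pics/{n}0.png",c["color"][:,:,::-1])
    np.savez(f"{n}0.npz",**c); print(n,c["intrinsics"],c["rvec"],c["tvec"])
E
```

```text
pics
{'time_s': 0.0, 'joints': array([ 9.13926400e+01,  2.05905011e+01,  6.33887731e-01, -1.98156144e-02,
       -7.01373427e+01, -1.65078119e+01]), 'qd': array([-0.0500042 , -0.0505785 ,  0.01219836, -0.07689543, -0.07435318,
       -0.05279672]), 'joint_torque': array([ 3.65491906e-04, -5.82710230e+01,  2.93077809e+01,  6.99805051e+00,
        7.07758343e-03, -1.36320973e-04]), 'tcp_pos': array([0.17590332, 0.65116091, 0.22563507]), 'eef_rot': array([ 1.79904623e+02, -8.83955413e-03, -1.51219125e+01]), 'contact_force': array([ 0.46842951, -0.8960251 ,  0.54396136]), 'moment': array([ 0.03970412,  0.00725638, -0.04393483]), 'gripper_width': 0.0876091273357519} 0.0188
scene [[370.0806007    0.         317.28889526]
 [  0.         370.0806007  201.67080843]
 [  0.           0.           1.        ]] [ 0.76277428 -2.39347601  1.37576242] [0.31572245 0.33016267 0.46716323]
top [[507.21380492   0.         320.77633974]
 [  0.         507.21380492 201.73542799]
 [  0.           0.           1.        ]] [ 2.10091088 -2.12002656  0.23117279] [-0.23844294  0.52912192  1.08268455]
```

View pics/scene0.png

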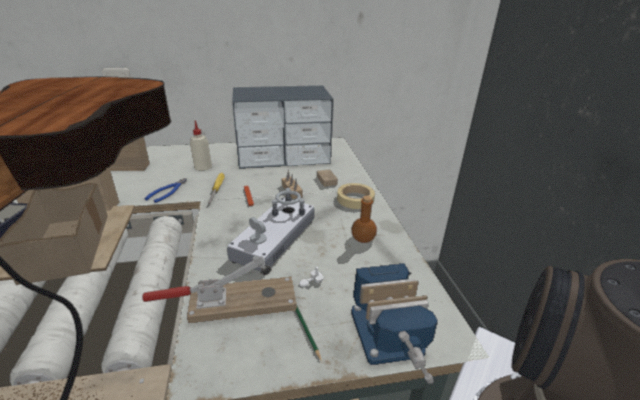

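View pics/top0.png

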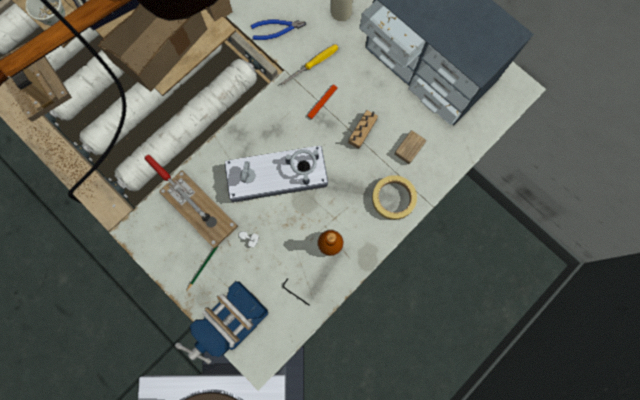

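The scene view shows the shaker at about (272,232), with the key at (257,230) and the ring at (289,203). The flask is at (365,222). The top view shows the housing at about (276,173), the key at (246,172), the ring at (303,165) and the flask at (330,242). Next I'll measure them.

```bash
cat > h.py <<'E'
import numpy as np, cv2
def load(n): return dict(np.load(n+".npz"))
def proj(c,P): return cv2.projectPoints(np.atleast_2d(np.float64(P)),c["rvec"],c["tvec"],c["intrinsics"],None)[0][:,0]
def ray(c,uv):
    R=cv2.Rodrigues(c["rvec"])[0]; o=-R.T@c["tvec"].ravel()
    d=R.T@np.linalg.inv(c["intrinsics"])@np.array([uv[0],uv[1],1.]); return o,d/np.linalg.norm(d)
def plane(c,uv,z):
    o,d=ray(c,uv); return o+d*(z-o[2])/d[2]
def tri(c1,u1,c2,u2):
    o1,d1=ray(c1,u1);o2,d2=ray(c2,u2)
    t=np.linalg.lstsq(np.c_[d1,-d2],o2-o1,rcond=None)[0]
    a=o1+t[0]*d1;b=o2+t[1]*d2; return (a+b)/2,np.linalg.norm(a-b)
E
python3 - <<'E'
from h import *
t=load("top0"); s=load("scene0")
for c,n in((t,"top"),(s,"scene")):
    print(n,ray(c,(320,200)),proj(c,[[0,0,0],[.1,0,0],[0,.1,0],[.176,.652,.227],[.4,0,0],[.6,0,0]]).round())
print("flask base approx",plane(t,(330,242),.026), "key",plane(t,(246,172),.08),"ring",plane(t,(303,165),.08))
img=t["color"][:,:,::-1]
cv2.imwrite("pics/topcrop.png",cv2.resize(img[130:270,200:360],None,fx=5,fy=4.28,interpolation=cv2.INTER_CUBIC) if 0 else cv2.resize(img[130:250,205:365],None,fx=5,fy=5,interpolation=cv2.INTER_CUBIC))
img=s["color"][:,:,::-1]
cv2.imwrite("pics/scenecrop.png",cv2.resize(img[165:285,225:385],None,fx=5,fy=5,interpolation=cv2.INTER_CUBIC))
E
```

```text
top (array([ 0.28505259, -0.23717212,  1.17112138]), array([ 0.21555898, -0.00380908, -0.97648339])) [[ 209.  450.]
 [ 211.  400.]
 [ 162.  450.]
 [-184.  380.]
 [ 216.  262.]
 [ 218.  178.]]
scene (array([0.13625674, 0.37839694, 0.51495571]), array([ 0.47518817, -0.72049386, -0.5050592 ])) [[  567.   463.]
 [  485.   417.]
 [  559.   549.]
 [ 2731. -4109.]
 [  310.   319.]
 [  230.   274.]]
flask base approx [ 0.43995418 -0.26346258  0.026     ] key [ 0.59124901 -0.07709861  0.08      ] ring [ 0.60639842 -0.20414215  0.08      ]
```

View pics/topcrop.png

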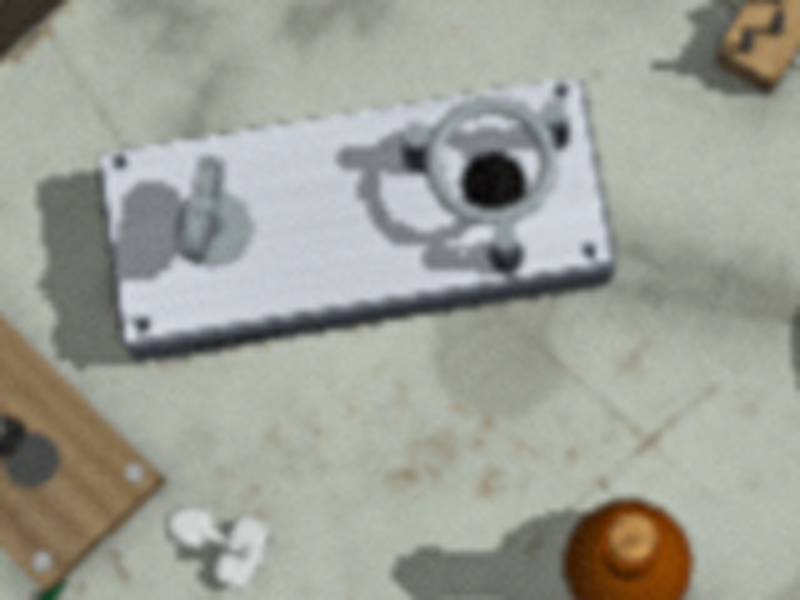

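View pics/scenecrop.png

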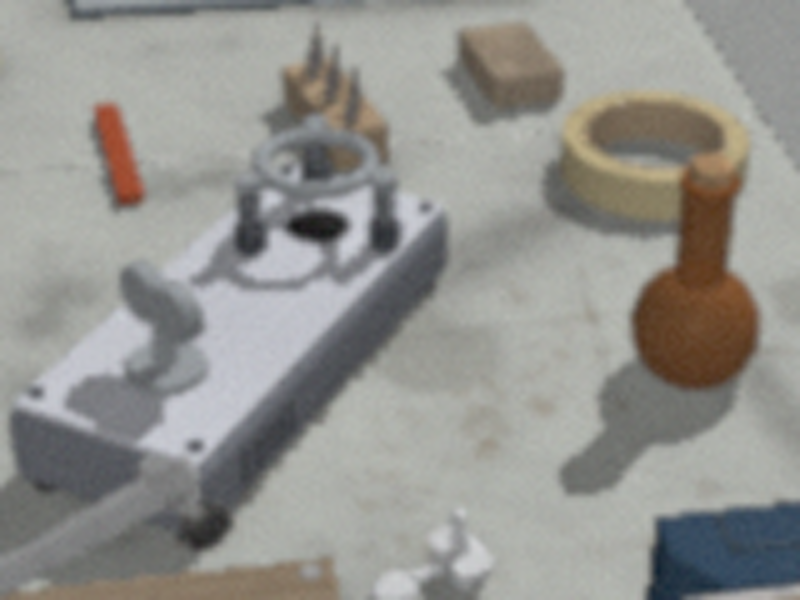

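The crops are clear. I'll do the measurements with masks: top-plate corners, key lobes, ring and flask.

```bash
python3 - <<'E'
from h import *
t=load("top0"); s=load("scene0")
def topmask(c,box):
    im=c["color"].astype(int); R,G,B=im[...,0],im[...,1],im[...,2]
    m=((B-G>4)&(B>150)).astype(np.uint8); k=np.zeros_like(m); x0,y0,x1,y1=box; k[y0:y1,x0:x1]=m[y0:y1,x0:x1]
    return k
for c,n,box in((t,"top",(215,135,335,210)),(s,"scene",(222,185,325,275))):
    m=topmask(c,box)
    cs=cv2.findContours(m,cv2.RETR_EXTERNAL,cv2.CHAIN_APPROX_NONE)[0]; ct=max(cs,key=cv2.contourArea)
    h=cv2.convexHull(ct); ap=cv2.approxPolyDP(h,4,True)[:,0]
    print(n,cv2.contourArea(h),ap.tolist())
    P=[plane(c,u,.045) for u in ap]; print(np.round(P,4))
    if len(P)==4:
        print([np.linalg.norm(P[i]-P[i-1]).round(4) for i in range(4)],np.mean(P,0))
    rr=cv2.minAreaRect(np.float32([p[:2]*1000 for p in [plane(c,u[0],.045) for u in h]])); print("minrect mm",rr)
    im=c["color"].astype(int); a=((im[...,0]-im[...,2]>50)&(im[...,0]-im[...,1]>40)).astype(np.uint8)
    k,l,st,ce=cv2.connectedComponentsWithStats(a)
    for i in range(1,k):
        if st[i,4]>150: print("amber",st[i],ce[i])
img=t["color"][:,:,::-1]; cv2.imwrite("pics/tk.png",cv2.resize(img[150:195,215:275],None,fx=13,fy=13,interpolation=cv2.INTER_CUBIC))
img=s["color"][:,:,::-1]; cv2.imwrite("pics/sk.png",cv2.resize(img[205:250,230:290],None,fx=13,fy=13,interpolation=cv2.INTER_CUBIC))
E
```

```text
top 2791.5 [[297, 150], [304, 186], [230, 197], [226, 161]]
[[ 0.6531 -0.1892  0.045 ]
 [ 0.5668 -0.2053  0.045 ]
 [ 0.5424 -0.0369  0.045 ]
 [ 0.6278 -0.0252  0.045 ]]
[np.float64(0.166), np.float64(0.0878), np.float64(0.1702), np.float64(0.0862)] [ 0.59750711 -0.11413882  0.045     ]
minrect mm ((597.76806640625, -113.96283721923828), (90.26448059082031, 171.23243713378906), 9.120036125183105)
amber [ 65   0  55  31 842] [89.69477435 12.65320665]
amber [   0   21   73   55 1416] [35.22669492 48.22669492]
amber [308  85  29  34 251] [321.90438247 101.3625498 ]
amber [145 155  25  26 215] [157.35348837 167.42325581]
amber [322 231  21  24 375] [332.01333333 242.14133333]
scene 1671.0 [[312, 206], [264, 258], [252, 254], [256, 220], [270, 208]]
[[ 0.5778 -0.2563  0.045 ]
 [ 0.5394 -0.0384  0.045 ]
 [ 0.5671 -0.0337  0.045 ]
 [ 0.6448 -0.1295  0.045 ]
 [ 0.6536 -0.1882  0.045 ]]
minrect mm ((601.3104858398438, -141.39004516601562), (90.21217346191406, 223.44740295410156), 9.069074630737305)
amber [   0   78  162   57 4073] [ 63.0459121  101.71249693]
amber [143 286  47  15 393] [166.4173028  293.28244275]
```

View pics/tk.png

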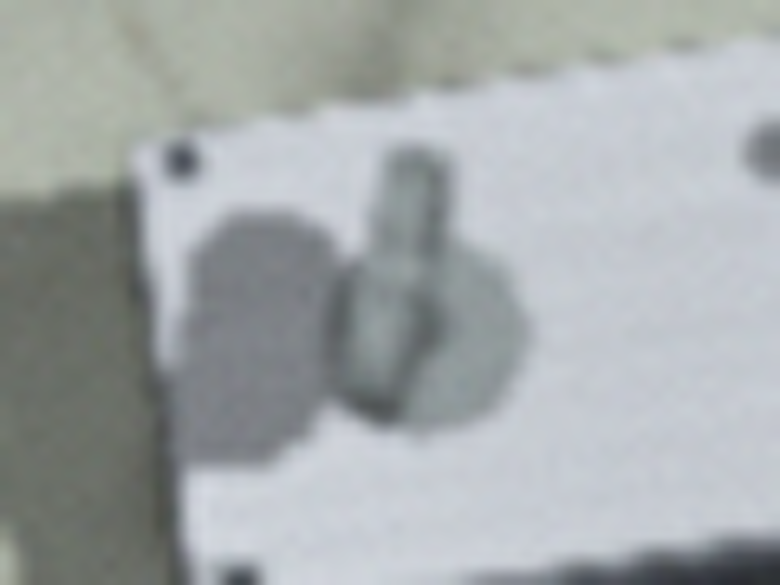

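View pics/sk.png

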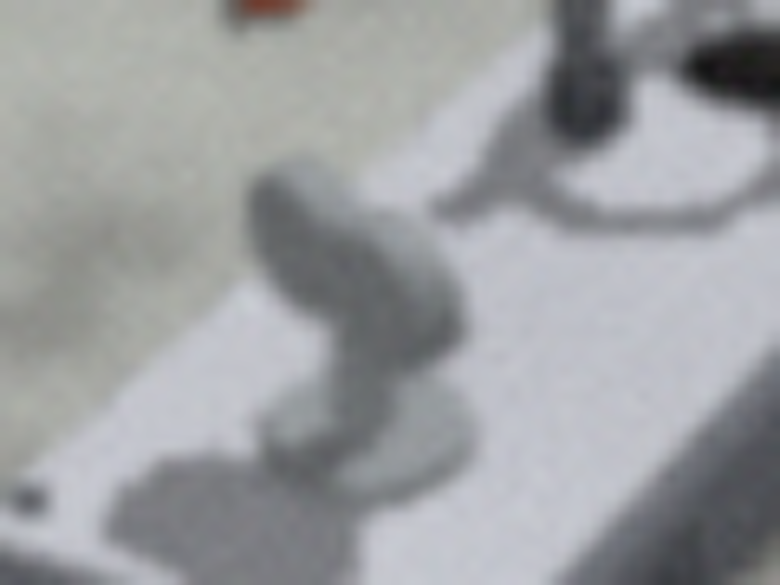

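```bash
python3 - <<'E'
from h import *
t=load("top0"); s=load("scene0")
def px(p,f,o): return ((p[0]+.5)/f-.5+o[0],(p[1]+.5)/f-.5+o[1])
T=lambda p:px(p,13,(215,150)); S=lambda p:px(p,13,(230,205)); T5=lambda p:px(p,5,(205,130)); S5=lambda p:px(p,5,(225,165))
C=[plane(t,T5(p),.045) for p in((103,158),(583,80),(612,266),(130,343))]
print(np.round(C,4),[np.linalg.norm(C[i]-C[i-1]).round(4) for i in range(4)]); c=np.mean(C,0); print("ctr",c)
for a,b in((1,0),(2,3)): d=C[b]-C[a]; print("yaw of own y-90",np.degrees(np.arctan2(d[1],d[0]))-90)
for a,b in((3,0),(2,1)): d=C[b]-C[a]; print("yaw of own x",np.degrees(np.arctan2(d[1],d[0])))
# scene corners: right-far (445,205), left-near(15,405), near-right (205,470)
C2=[plane(s,S5(p),.045) for p in((446,207),(14,408),(200,470))]; print("scene corners",np.round(C2,4))
# key
far,near=T((418,150)),T((373,416)); A=plane(t,far,.0835);B=plane(t,near,.0765); print("key ends top",A,B,np.linalg.norm(A-B),(A+B)/2,np.degrees(np.arctan2(*(A-B)[1::-1])))
sf,sn=S((283,165)),S((420,365))
sm=S((356,275)); tm=T((396,282)); print("key tri",tri(t,tm,s,sm))
print("disc",plane(t,T((432,334)),.049), "scene disc",plane(s,S((368,425)),.049))
# ring top crop: outer x 425-555,y 97-225 ; scene outer x 250-383,y 127-195
rt=T5((490,160)); rs=S5((317,160)); print("ring",plane(t,rt,.08),plane(s,rs,.08),tri(t,rt,s,rs))
print("cork",tri(t,T5((632,538)),s,S5((712,160))),"belly",tri(t,T5((628,563)),s,S5((696,326))), plane(t,T5((628,563)),.026),plane(s,S5((696,326)),.026))
E
```

```text
[[ 0.6273 -0.0234  0.045 ]
 [ 0.6633 -0.2455  0.045 ]
 [ 0.5739 -0.258   0.045 ]
 [ 0.5396 -0.0383  0.045 ]] [np.float64(0.089), np.float64(0.2251), np.float64(0.0903), np.float64(0.2223)]
ctr [ 0.60102586 -0.14129534  0.045     ]
yaw of own y-90 9.192640238203907
yaw of own y-90 8.863197781480082
yaw of own x 9.667157996251193
yaw of own x 7.909617878408334
scene corners [[ 0.5742 -0.2589  0.045 ]
 [ 0.6252 -0.0227  0.045 ]
 [ 0.5373 -0.0378  0.045 ]]
key ends top [ 0.61553025 -0.07860427  0.0835    ] [ 0.57026567 -0.07090382  0.0765    ] 0.046445451348647186 [ 0.59289796 -0.07475405  0.08      ] -9.654779658799956
key tri (array([ 0.59149478, -0.07577814,  0.08093329]), np.float64(0.002896759278371651))
disc [ 0.592248   -0.07676533  0.049     ] scene disc [ 0.59229916 -0.07870569  0.049     ]
ring [ 0.61432276 -0.20326216  0.08      ] [ 0.61483826 -0.20999971  0.08      ] (array([ 0.61175272, -0.20408378,  0.08424765]), np.float64(0.0028149514551084882))
cork (array([ 0.43763515, -0.26369271,  0.11636713]), np.float64(0.0004190033571823434)) belly (array([ 0.43818822, -0.26423479,  0.02807409]), np.float64(0.0021664907579463724)) [ 0.43949321 -0.26391074  0.026     ] [ 0.4383831  -0.26718076  0.026     ]
```

Corners, disc, ring and triangulated points agree: key axis about (0.592,-0.0765), blade yaw about -9.7°, ring about (0.612,-0.205), flask about (0.438,-0.264). Before travelling I'll check the obstacles on the way (guitar, boxes, toggle clamp, vise).

```bash
python3 - <<'E'
from h import *
t=load("top0"); s=load("scene0")
i=t["color"][:,:,::-1]; cv2.imwrite("pics/tl.png",cv2.resize(i[0:200,0:266],None,fx=3,fy=3,interpolation=cv2.INTER_CUBIC))
i=s["color"][:,:,::-1]; cv2.imwrite("pics/sl.png",cv2.resize(i[60:260,0:266],None,fx=3,fy=3,interpolation=cv2.INTER_CUBIC))
i=np.vstack([cv2.resize(t["color"][185:285,140:300,::-1],None,fx=3,fy=3),cv2.resize(s["color"][240:340,130:290,::-1],None,fx=3,fy=3)])
cv2.imwrite("pics/clamp.png",i[:600])
i=np.hstack([cv2.resize(t["color"][270:390,170:290,::-1],None,fx=3.3,fy=3.3),cv2.resize(s["color"][260:380,330:450,::-1],None,fx=3.3,fy=3.3)])
cv2.imwrite("pics/vise.png",i)
E
```

```text
(no output)
```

View pics/tl.png

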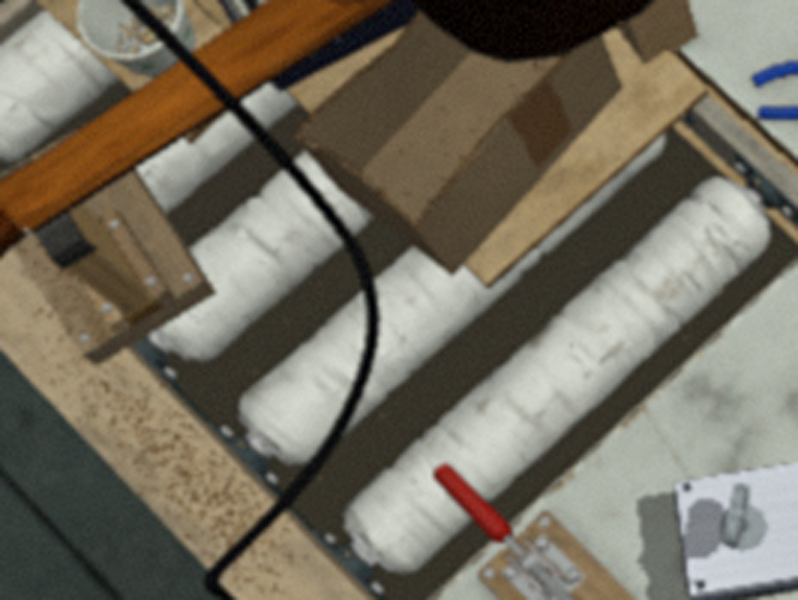

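View pics/sl.png

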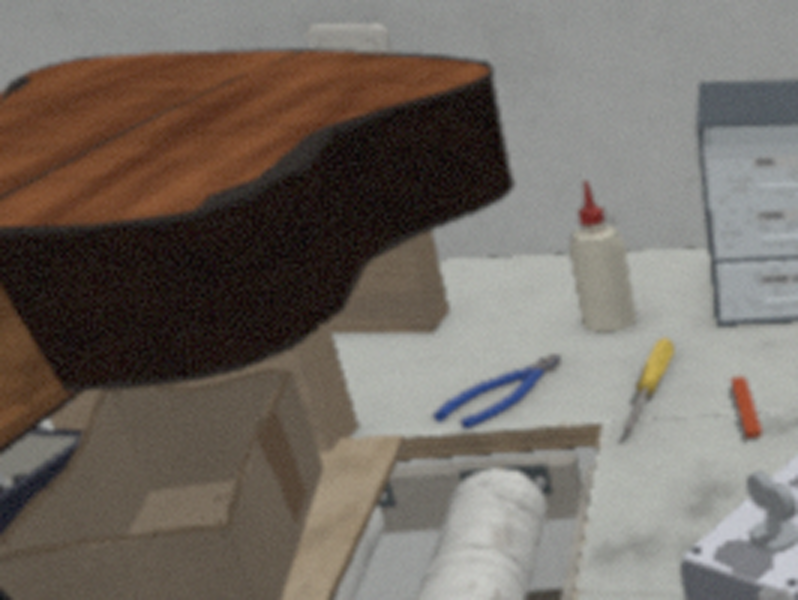

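View pics/clamp.png

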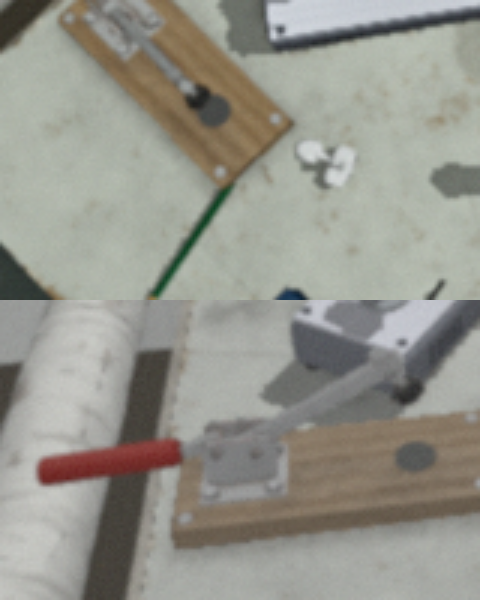

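View pics/vise.png

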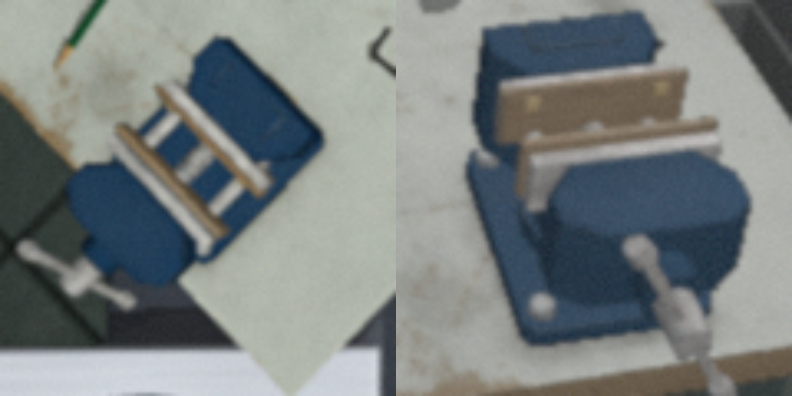

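```bash
python3 - <<'E'
from h import *
t=load("top0"); s=load("scene0")
print("guitar tip",tri(t,(217,1),s,(168,108)), tri(t,(178,19),s,(120,150)), tri(t,(178,19),s,(160,130)))
for z in(.1,.2,.3,.4,.5):
    print(z,"scene rays",plane(s,(168,90),z)[:2].round(2),plane(s,(120,150),z)[:2].round(2),plane(s,(30,187),z)[:2].round(2),"top",plane(t,(217,1),z)[:2].round(2),plane(t,(178,19),z)[:2].round(2),plane(t,(145,5),z)[:2].round(2),"neck",plane(t,(0,70),z)[:2].round(2),plane(t,(120,10),z)[:2].round(2))
print("clamp tip",tri(t,(140+203/3,185+95/3),s,(130+405/3,240+85/3)),"handle",tri(t,(148,157),s,(143,297)))
print("vise jaw",tri(t,(170+270/3.3,270+190/3.3),s,(330+135/3.3,260+165/3.3)) ,tri(t,(170+160/3.3,270+88/3.3),s,(330+290/3.3,260+70/3.3)))
print("box corner top",tri(t,(208,27),s,(77,186)))
E
```

```text
guitar tip (array([ 0.84818038, -0.06529043,  0.29459614]), np.float64(0.05537990551983593)) (array([0.86709119, 0.03688494, 0.22259735]), np.float64(0.03262583469852274)) (array([0.8063125 , 0.00121687, 0.28150982]), np.float64(0.0816143042999298))
0.1 scene rays [ 1.59 -0.6 ] [ 1.13 -0.11] [1.09 0.13] top [ 1.01 -0.  ] [0.96 0.09] [1.   0.17] neck [0.83 0.49] [0.98 0.22]
0.2 scene rays [ 1.24 -0.36] [0.89 0.01] [0.86 0.19] top [ 0.94 -0.02] [0.9  0.06] [0.93 0.13] neck [0.78 0.42] [0.92 0.18]
0.3 scene rays [ 0.89 -0.13] [0.65 0.13] [0.63 0.25] top [ 0.87 -0.05] [0.83 0.03] [0.86 0.09] neck [0.73 0.35] [0.85 0.14]
0.4 scene rays [0.54 0.11] [0.41 0.24] [0.4  0.31] top [ 0.8  -0.07] [ 0.77 -0.  ] [0.8  0.05] neck [0.68 0.28] [0.79 0.1 ]
0.5 scene rays [0.19 0.34] [0.17 0.36] [0.17 0.37] top [ 0.74 -0.09] [ 0.71 -0.03] [0.73 0.02] neck [0.63 0.22] [0.72 0.05]
clamp tip (array([0.49323486, 0.00669881, 0.07306662]), np.float64(0.0026862722843342436)) handle (array([0.64175216, 0.15838577, 0.03882794]), np.float64(0.0021119961564777193))
vise jaw (array([ 0.28333058, -0.07691925,  0.01790536]), np.float64(0.06565639144065245)) (array([ 0.27884602, -0.04396244,  0.13931135]), np.float64(0.07700391864037187))
box corner top (array([0.9700895 , 0.04966405, 0.09334253]), np.float64(0.07488167530764914))
```

```bash
python3 - <<'E'
from h import *
t=load("top0"); s=load("scene0")
print("cable end",tri(t,(70,195),s,(66,398)),plane(t,(70,195),0))
for u in((125,100),(118,70),(100,150),(60,25)):
    print(u,[proj(s,plane(t,u,z))[0].round().tolist()+[z]+plane(t,u,z)[:2].round(2).tolist() for z in(0,.1,.2,.3,.4)])
E
```

```text
cable end (array([0.54949952, 0.32472142, 0.05144045]), np.float64(0.002222691316153824)) [0.56081902 0.34951314 0.        ]
(125, 100) [[58.0, 301.0, 0, 0.8, 0.24], [76.0, 256.0, 0.1, 0.76, 0.2], [97.0, 204.0, 0.2, 0.71, 0.16], [121.0, 145.0, 0.3, 0.67, 0.12], [149.0, 75.0, 0.4, 0.62, 0.08]]
(118, 70) [[25.0, 290.0, 0, 0.88, 0.26], [43.0, 247.0, 0.1, 0.83, 0.22], [64.0, 197.0, 0.2, 0.78, 0.18], [88.0, 139.0, 0.3, 0.73, 0.13], [117.0, 72.0, 0.4, 0.68, 0.09]]
(100, 150) [[63.0, 356.0, 0, 0.67, 0.29], [84.0, 302.0, 0.1, 0.64, 0.24], [108.0, 241.0, 0.2, 0.61, 0.2], [135.0, 171.0, 0.3, 0.57, 0.15], [167.0, 90.0, 0.4, 0.54, 0.11]]
(60, 25) [[-108.0, 312.0, 0, 1.01, 0.42], [-85.0, 264.0, 0.1, 0.94, 0.36], [-59.0, 210.0, 0.2, 0.88, 0.31], [-29.0, 148.0, 0.3, 0.82, 0.25], [7.0, 76.0, 0.4, 0.76, 0.19]]
```

```bash
python3 - <<'E'
from h import *
t=load("top0"); s=load("scene0")
i=s["color"][:,:,::-1]; cv2.imwrite("pics/cab.png",cv2.resize(i[200:400,0:260],None,fx=3,fy=3,interpolation=cv2.INTER_CUBIC))
E
```

```text
(no output)
```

View pics/cab.png

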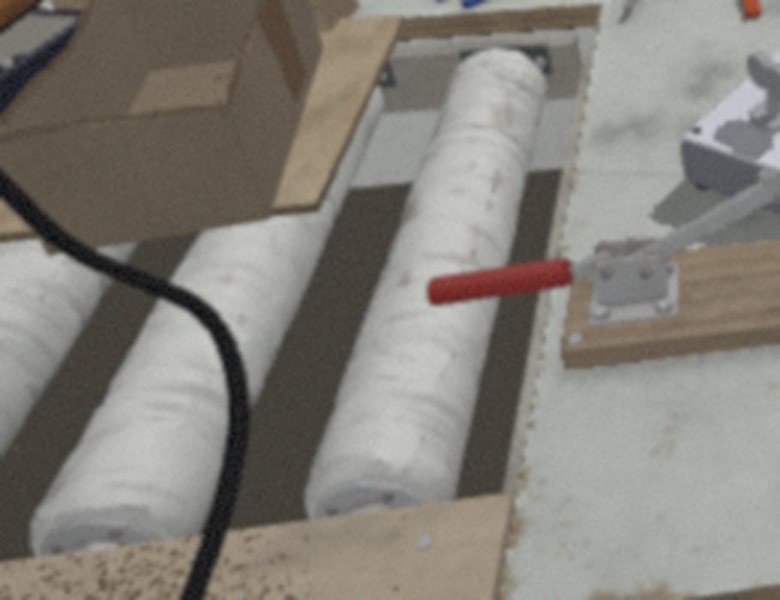

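The guitar hangs at x > 0.7 (z about 0.3), the cable and boxes are low, and the clamp tip is at z = 0.073. A straight line inside r = 0.48 clears them all, so I'll start moving.

{"name": "step_arm", "arguments": {"increments": [[[0.353,0.373,-0.03],[0,0,0],0],[[0.353,0.373,-0.03],[0,0,0],0],[[0.353,0.373,-0.03],[0,0,0],0],[[0.353,0.373,-0.03],[0,0,0],0],[[0.353,0.373,-0.03],[0,0,0],0],[[0.353,0.373,-0.03],[0,0,0],0],[[0.353,0.373,-0.03],[0,0,0],0],[[0.353,0.373,-0.03],[0,0,0],0],[[0.353,0.373,-0.03],[0,0,0],0],[[0.353,0.373,-0.03],[0,0,0],0]]}}

```text
time_s: 1.1
tcp_pos: [0.413, 0.2102, 0.2559]
eef_rot: [-180.0, -0.0, -15.1]
contact_force: [1.2, -0.5, 0.8]
gripper_width: 0.0878
```

```bash
cat > g.py <<'E'
import numpy as np,sys
from plant import r
from scipy.spatial.transform import Rotation as Ro
def go(P,yaw=None,base=None):
    s=r.get_state(); R=Ro.from_euler("xyz",s["eef_rot"],degrees=True)
    p=s["tcp_pos"] if base is None else np.array(base)
    d=R.inv().apply(np.array(P)-p)
    T=Ro.from_euler("xyz",[180,0,yaw],degrees=True) if yaw is not None else R
    print("shift",d.round(4),"rot",(R.inv()*T).as_rotvec().round(4))
def st():
    s=r.get_state()
    for k in("time_s","joints","tcp_pos","eef_rot","contact_force","moment","gripper_width"): print(k,np.round(s[k],4))
E
python3 - <<'E'
from g import *
st(); go([.592,-.0765,.13],-9.7)
E
```

```text
time_s 1.1
joints [ 5.14195e+01 -1.04980e+00 -2.20737e+01 -6.90000e-03 -6.89558e+01
  2.35005e+01]
tcp_pos [0.413  0.2102 0.2559]
eef_rot [-1.799788e+02 -2.200000e-03 -1.508250e+01]
contact_force [ 1.1933 -0.481   0.8362]
moment [ 0.1297 -0.1913 -0.0116]
gripper_width 0.0878
shift [0.2475 0.2303 0.1258] rot [-0.0004 -0.0001 -0.0939]
```

{"name": "step_arm", "arguments": {"increments": [[[0.248,0.23,0.126],[0,0,-0.094],0],[[0.248,0.23,0.126],[0,0,-0.094],0],[[0.248,0.23,0.126],[0,0,-0.094],0],[[0.248,0.23,0.126],[0,0,-0.094],0],[[0.248,0.23,0.126],[0,0,-0.094],0],[[0.248,0.23,0.126],[0,0,-0.094],0],[[0.248,0.23,0.126],[0,0,-0.094],0],[[0.248,0.23,0.126],[0,0,-0.094],0],[[0.248,0.23,0.126],[0,0,-0.094],0],[[0.248,0.23,0.126],[0,0,-0.094],0]]}}

```text
time_s: 2.1
tcp_pos: [0.5918, -0.0744, 0.1295]
eef_rot: [180.0, 0.0, -9.8]
contact_force: [0.3, -0.1, -0.4]
gripper_width: 0.0877
```

```bash
python3 - <<'E'
from g import *
import cv2
st(); go([.592,-.0765,.064],-9.7)
c=r.capture("top"); np.savez("top1.npz",**c); cv2.imwrite("pics/t1.png",cv2.resize(c["color"][110:250,180:340,::-1],None,fx=4,fy=4,interpolation=cv2.INTER_CUBIC))
c=r.capture("scene"); np.savez("scene1.npz",**c); cv2.imwrite("pics/s1.png",cv2.resize(c["color"][140:290,160:360,::-1],None,fx=4,fy=4,interpolation=cv2.INTER_CUBIC))
E
```

```text
time_s 2.1
joints [ 1.15866e+01  1.78040e+01 -1.69058e+01 -1.03000e-02 -5.53317e+01
  6.86548e+01]
tcp_pos [ 0.5918 -0.0744  0.1295]
eef_rot [ 1.799928e+02  4.170000e-02 -9.764500e+00]
contact_force [ 0.2957 -0.0667 -0.4292]
moment [-0.0062  0.0318  0.004 ]
gripper_width 0.0877
shift [0.0006 0.002  0.0655] rot [ 0.0001  0.0007 -0.0011]
```

View pics/t1.png

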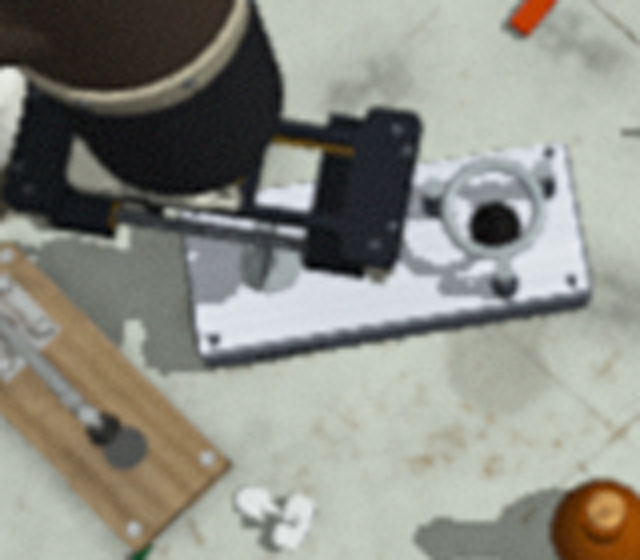

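View pics/s1.png

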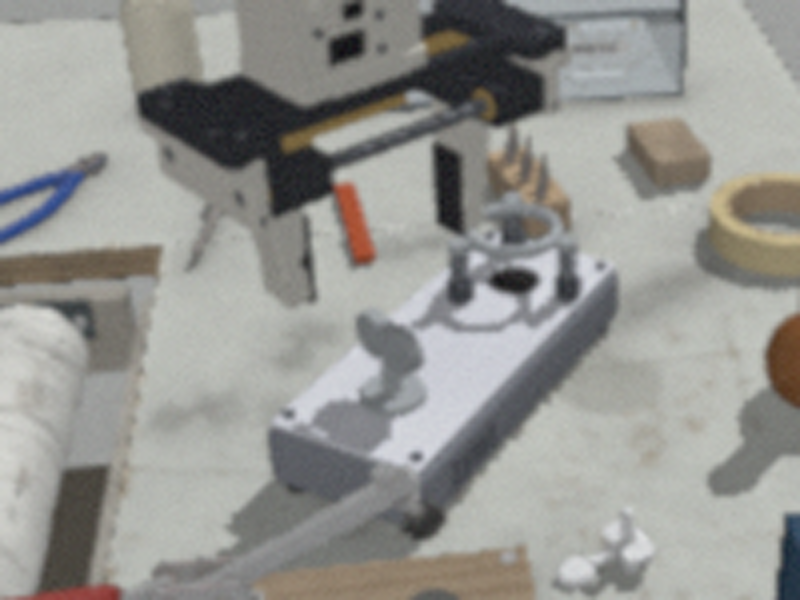

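```bash
python3 - <<'E'
from h import *
s=load("scene1");t=load("top1")
P=[[.5918,-.0744,.1295],[.592,-.0765,.08]]
print(proj(s,P), (proj(s,P)-[160,140])*4, (proj(t,P)-[180,110])*4)
E
```

```text
[[254.14931245 205.60603676]
 [256.33006883 225.62328518]] [[376.59724979 262.42414704]
 [385.32027533 342.49314073]] [[245.90328062 222.03018121]
 [262.95441768 246.70857906]]
```

{"name": "step_arm", "arguments": {"increments": [[[0,0,0.02],[0,0,0],0],[[0,0,0.045],[0,0,0],0],[[0,0,0.06],[0,0,0],0],[[0,0,0.067],[0,0,0],0],[[0,0,0.067],[0,0,0],0]]}}

```text
time_s: 2.7
tcp_pos: [0.5918, -0.0736, 0.0627]
eef_rot: [180.0, 0.0, -9.6]
contact_force: [-0.3, 0.1, 0.1]
gripper_width: 0.0877
```

```bash
python3 - <<'E'
from g import *
import cv2
st(); go([.592,-.0765,.062],-9.7)
c=r.capture("scene"); np.savez("scene2.npz",**c); cv2.imwrite("pics/s2.png",cv2.resize(c["color"][140:290,160:360,::-1],None,fx=4,fy=4,interpolation=cv2.INTER_CUBIC))
E
```

```text
time_s 2.7
joints [ 1.16657e+01  2.20127e+01 -2.09246e+01 -3.40000e-03 -4.70929e+01
  6.86915e+01]
tcp_pos [ 0.5918 -0.0736  0.0627]
eef_rot [ 1.799913e+02  2.910000e-02 -9.645100e+00]
contact_force [-0.269   0.1263  0.0832]
moment [ 0.0291  0.0076 -0.0478]
gripper_width 0.0877
shift [0.0007 0.0028 0.0007] rot [0.0002 0.0005 0.001 ]
```

View pics/s2.png

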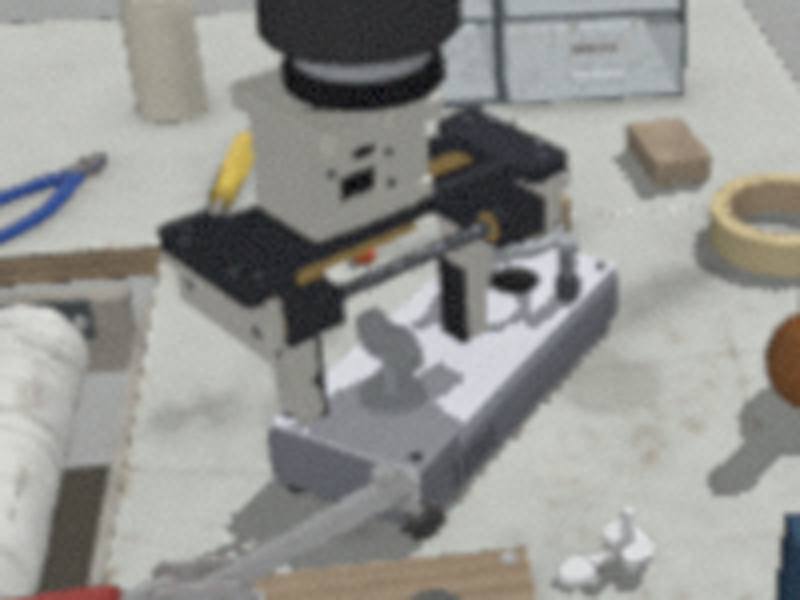

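The fingers straddle the key at (390,350) in the crop. I'll shift 3 mm and close softly.

{"name": "step_arm", "arguments": {"increments": [[[0.0005,0.003,0.001],[0,0,0],0],[[0.0005,0.003,0.001],[0,0,0],0.8],[[0.0005,0.003,0.001],[0,0,0],1],[[0.0005,0.003,0.001],[0,0,0],1],[[0.0005,0.003,0.001],[0,0,0],1],[[0.0005,0.003,0.001],[0,0,0],1],[[0.0005,0.003,0.001],[0,0,0],1],[[0.0005,0.003,0.001],[0,0,0],1]], "force": 15}}

```text
time_s: 3.55
tcp_pos: [0.5921, -0.0776, 0.0617]
eef_rot: [180.0, 0.0, -9.7]
contact_force: [-0.4, -0.9, 0.0]
gripper_width: 0.0372
```

```bash
python3 - <<'E'
from g import *
st()
E
```

```text
time_s 3.55
joints [ 1.12680e+01  2.21332e+01 -2.08933e+01  1.90000e-03 -4.69776e+01
  6.90034e+01]
tcp_pos [ 0.5921 -0.0776  0.0617]
eef_rot [ 1.799972e+02  3.400000e-03 -9.727200e+00]
contact_force [-0.3908 -0.8977  0.0081]
moment [-0.0098 -0.0108  0.0136]
gripper_width 0.0372
```

{"name": "step_arm", "arguments": {"increments": [[[0,0,0],[0,0,0],1],[[0,0,0],[0,0,0],1],[[0,0,0],[0,0,0],1],[[0,0,0],[0,0,0],1],[[0,0,0],[0,0,0],1],[[0,0,0],[0,0,0],1]], "force": 15}}

```text
time_s: 4.15
tcp_pos: [0.5924, -0.0764, 0.0617]
eef_rot: [-179.9, -0.0, -9.7]
contact_force: [-0.3, 5.8, 0.4]
gripper_width: 0.009
```

```bash
python3 - <<'E'
from g import *
st()
E
```

```text
time_s 4.15
joints [ 11.3348  22.1292 -20.8648  -0.0879 -46.9524  68.9996]
tcp_pos [ 0.5924 -0.0764  0.0617]
eef_rot [-1.799208e+02 -2.690000e-02 -9.725600e+00]
contact_force [-0.3219  5.7704  0.3939]
moment [ 2.2279  0.1348 -0.0371]
gripper_width 0.009
```

Width is 9.0 mm, so the blade is held. I'll ease out the 1 mm side offset, grip harder and turn.

{"name": "step_arm", "arguments": {"increments": [[[0,-0.001,0],[0,0,0],1],[[0,-0.001,0],[0,0,0],1],[[0,-0.001,0],[0,0,0.05],1],[[0,-0.001,0],[0,0,0.13],1],[[0,-0.001,0],[0,0,0.21],1],[[0,-0.001,0],[0,0,0.3],1],[[0,-0.001,0],[0,0,0.39],1],[[0,-0.001,0],[0,0,0.47],1],[[0,-0.001,0],[0,0,0.5],1],[[0,-0.001,0],[0,0,0.5],1]], "force": 45}}

```text
time_s: 5.15
tcp_pos: [0.5922, -0.0767, 0.0617]
eef_rot: [180.0, 0.0, -38.4]
contact_force: [-0.2, 1.7, -0.2]
gripper_width: 0.0085
```

```bash
python3 - <<'E'
from g import *
import cv2
st()
c=r.capture("top"); np.savez("top3.npz",**c); cv2.imwrite("pics/t3.png",cv2.resize(c["color"][110:250,180:340,::-1],None,fx=4,fy=4,interpolation=cv2.INTER_CUBIC))
c=r.capture("scene"); cv2.imwrite("pics/s3.png",cv2.resize(c["color"][140:290,160:360,::-1],None,fx=4,fy=4,interpolation=cv2.INTER_CUBIC))
E
```

```text
time_s 5.15
joints [ 1.13557e+01  2.21361e+01 -2.08891e+01 -1.30000e-03 -4.69815e+01
  4.02427e+01]
tcp_pos [ 0.5922 -0.0767  0.0617]
eef_rot [ 1.799955e+02  5.000000e-03 -3.840240e+01]
contact_force [-0.21    1.6954 -0.1794]
moment [ 0.4165 -0.0331 -0.0815]
gripper_width 0.0085
```

View pics/s3.png

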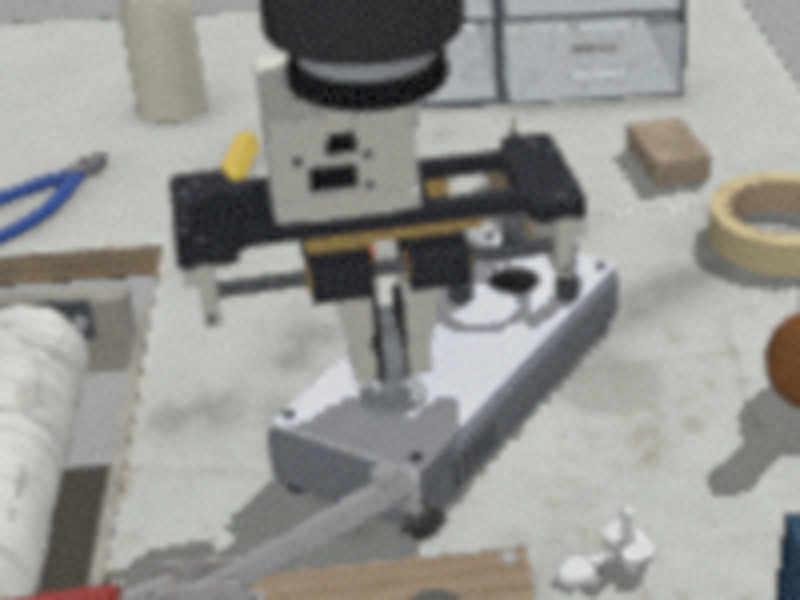

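{"name": "step_arm", "arguments": {"increments": [[[0,0,0],[0,0,0.05],1],[[0,0,0],[0,0,0.14],1],[[0,0,0],[0,0,0.24],1],[[0,0,0],[0,0,0.34],1],[[0,0,0],[0,0,0.44],1],[[0,0,0],[0,0,0.54],1],[[0,0,0],[0,0,0.64],1],[[0,0,0],[0,0,0.73],1],[[0,0,0],[0,0,0.8],1],[[0,0,0],[0,0,0.8],1]]}}

```text
time_s: 6.25
tcp_pos: [0.5918, -0.0769, 0.0616]
eef_rot: [179.9, -0.0, -84.2]
contact_force: [-1.5, -0.4, 1.2]
gripper_width: 0.0087
```

{"name": "step_arm", "arguments": {"increments": [[[0,0,0],[0,0,0.05],1],[[0,0,0],[0,0,0.14],1],[[0,0,0],[0,0,0.24],1],[[0,0,0],[0,0,0.34],1],[[0,0,0],[0,0,0.44],1],[[0,0,0],[0,0,0.54],1],[[0,0,0],[0,0,0.64],1],[[0,0,0],[0,0,0.73],1],[[0,0,0],[0,0,0.8],1],[[0,0,0],[0,0,0.8],1]]}}

```text
time_s: 7.25
tcp_pos: [0.5912, -0.0767, 0.0616]
eef_rot: [179.9, -0.1, -130.0]
contact_force: [-5.4, 1.0, 3.9]
gripper_width: 0.009
```

```bash
python3 - <<'E'
from g import *
import cv2
st()
c=r.capture("scene"); cv2.imwrite("pics/s4.png",cv2.resize(c["color"][140:290,160:360,::-1],None,fx=4,fy=4,interpolation=cv2.INTER_CUBIC))
E
```

```text
time_s 7.25
joints [ 1.13639e+01  2.21101e+01 -2.09322e+01 -1.93000e-02 -4.70613e+01
 -5.13298e+01]
tcp_pos [ 0.5912 -0.0767  0.0616]
eef_rot [ 1.799243e+02 -7.210000e-02 -1.299790e+02]
contact_force [-5.4033  0.9905  3.8801]
moment [ 0.6339  1.6696 -0.0043]
gripper_width 0.009
```

View pics/s4.png

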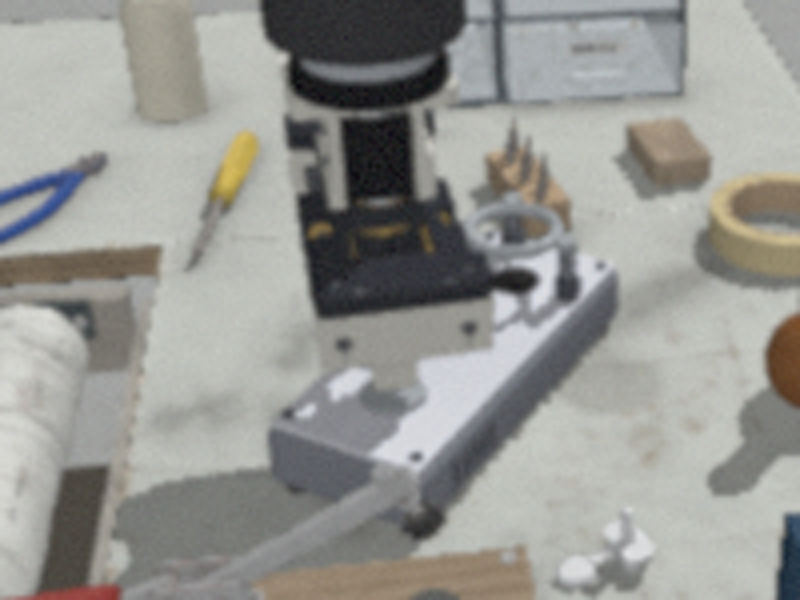

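The key turned 120° with the fingers (width stayed 9 mm). Next: open in place, turn back 180° and regrip.

{"name": "step_arm", "arguments": {"increments": [[[0,0,0],[0,0,0],0],[[0,0,0],[0,0,0],0],[[0,0,0],[0,0,0],0],[[0,0,0],[0,0,0],0],[[0,0,0],[0,0,0],0],[[0,0,0],[0,0,0],0],[[0,0,0],[0,0,0],0],[[0,0,0],[0,0,0],0],[[0,0,0],[0,0,-0.05],0],[[0,0,0],[0,0,-0.15],0]]}}

```text
time_s: 8.3
tcp_pos: [0.5923, -0.0766, 0.0617]
eef_rot: [-180.0, 0.0, -121.3]
contact_force: [-0.1, -0.1, 0.4]
gripper_width: 0.0834
```

```bash
python3 - <<'E'
from g import *
import cv2
st(); go([.591,-.0767,.062],50)
c=r.capture("scene"); cv2.imwrite("pics/s5.png",cv2.resize(c["color"][140:290,160:360,::-1],None,fx=4,fy=4,interpolation=cv2.INTER_CUBIC))
E
```

```text
time_s 8.3
joints [ 1.13634e+01  2.21331e+01 -2.08858e+01 -1.40000e-03 -4.69762e+01
 -4.26842e+01]
tcp_pos [ 0.5923 -0.0766  0.0617]
eef_rot [-1.799971e+02  4.100000e-03 -1.213217e+02]
contact_force [-0.1273 -0.0598  0.4206]
moment [ 0.1344 -0.0941  0.0151]
gripper_width 0.0834
shift [ 0.0008  0.0011 -0.0003] rot [-1.0000e-04 -1.0000e-04 -2.9901e+00]
```

View pics/s5.png

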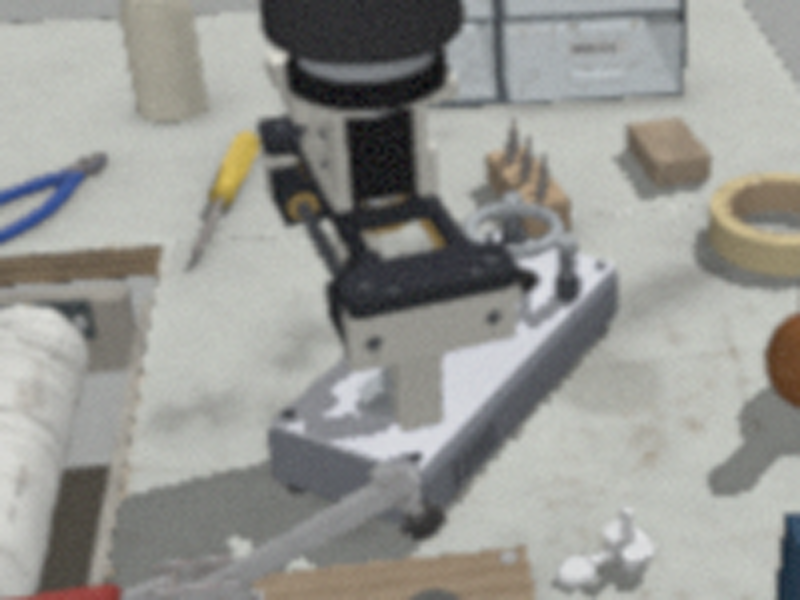

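{"name": "step_arm", "arguments": {"increments": [[[0.001,0.001,0],[0,0,-0.12],0],[[0.001,0.001,0],[0,0,-0.26],0],[[0.001,0.001,0],[0,0,-0.4],0],[[0.001,0.001,0],[0,0,-0.54],0],[[0.001,0.001,0],[0,0,-0.68],0],[[0.001,0.001,0],[0,0,-0.82],0],[[0.001,0.001,0],[0,0,-0.96],0],[[0.001,0.001,0],[0,0,-1.1],0],[[0.001,0.001,0],[0,0,-1.24],0],[[0.001,0.001,0],[0,0,-1.38],0]]}}

```text
time_s: 9.35
tcp_pos: [0.5909, -0.0769, 0.0617]
eef_rot: [-180.0, 0.0, -42.2]
contact_force: [0.1, -0.3, -0.8]
gripper_width: 0.0876
```

{"name": "step_arm", "arguments": {"increments": [[[0,0,0],[0,0,-0.14],0],[[0,0,0],[0,0,-0.28],0],[[0,0,0],[0,0,-0.42],0],[[0,0,0],[0,0,-0.56],0],[[0,0,0],[0,0,-0.7],0],[[0,0,0],[0,0,-0.84],0],[[0,0,0],[0,0,-0.98],0],[[0,0,0],[0,0,-1.12],0],[[0,0,0],[0,0,-1.26],0],[[0,0,0],[0,0,-1.4],0]]}}

```text
time_s: 10.35
tcp_pos: [0.591, -0.0769, 0.0617]
eef_rot: [180.0, -0.0, 38.0]
contact_force: [1.2, -0.2, -0.1]
gripper_width: 0.0876
```

```bash
python3 - <<'E'
from g import *
import cv2
st(); go([.5915,-.0767,.062],50)
c=r.capture("scene"); cv2.imwrite("pics/s6.png",cv2.resize(c["color"][140:290,160:360,::-1],None,fx=4,fy=4,interpolation=cv2.INTER_CUBIC))
E
```

```text
time_s 10.35
joints [ 1.135770e+01  2.202960e+01 -2.105990e+01  2.000000e-03 -4.690820e+01
  1.166908e+02]
tcp_pos [ 0.591  -0.0769  0.0617]
eef_rot [ 1.799977e+02 -1.400000e-03  3.804990e+01]
contact_force [ 1.1954 -0.1982 -0.1223]
moment [-0.0595 -0.0289  0.0342]
gripper_width 0.0876
shift [ 0.0006  0.0001 -0.0003] rot [ 0.     -0.     -0.2086]
```

View pics/s6.png

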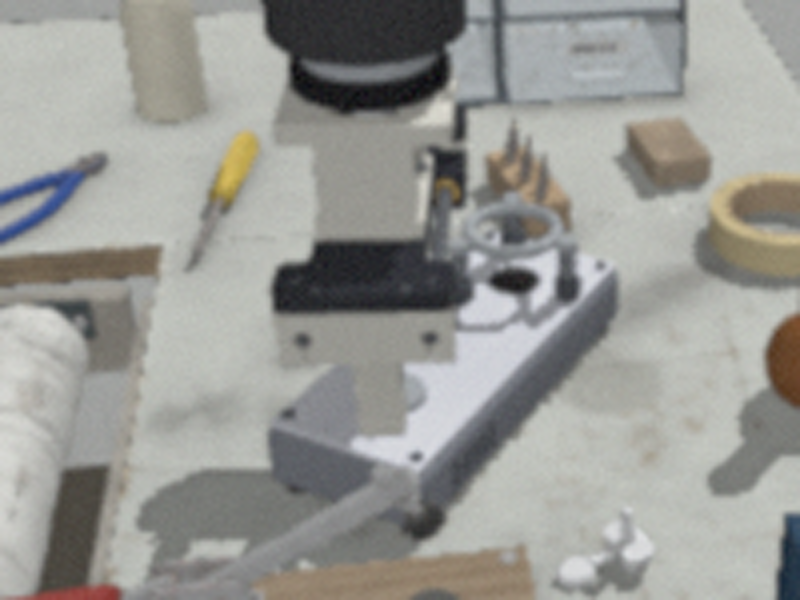

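{"name": "step_arm", "arguments": {"increments": [[[0,0,0],[0,0,-0.12],0.3],[[0,0,0],[0,0,-0.21],0.6],[[0,0,0],[0,0,-0.21],1],[[0,0,0],[0,0,-0.21],1],[[0,0,0],[0,0,-0.21],1],[[0,0,0],[0,0,-0.21],1],[[0,0,0],[0,0,-0.21],1],[[0,0,0],[0,0,-0.21],1],[[0,0,0],[0,0,-0.21],1],[[0,0,0],[0,0,-0.21],1]], "force": 15}}

```text
time_s: 11.4
tcp_pos: [0.5909, -0.0769, 0.0617]
eef_rot: [-180.0, 0.0, 49.8]
contact_force: [-0.4, -0.4, -0.3]
gripper_width: 0.0133
```

{"name": "step_arm", "arguments": {"increments": [[[0,0,0],[0,0,0],1],[[0,0,0],[0,0,0],1],[[0,0,0],[0,0,0],1],[[0,0,0],[0,0,0],1]], "force": 15}}

```text
time_s: 11.8
tcp_pos: [0.591, -0.077, 0.0617]
eef_rot: [180.0, -0.0, 49.9]
contact_force: [0.3, -0.8, -1.0]
gripper_width: 0.0091
```

```bash
python3 - <<'E'
from g import *
st()
E
```

```text
time_s 11.8
joints [ 1.135370e+01  2.203310e+01 -2.105750e+01  6.500000e-03 -4.690300e+01
  1.285001e+02]
tcp_pos [ 0.591  -0.077   0.0617]
eef_rot [ 1.799923e+02 -2.000000e-03  4.985820e+01]
contact_force [ 0.2784 -0.8463 -1.0089]
moment [-0.4    -0.3359  0.0379]
gripper_width 0.0091
```

Regripped squarely (9.1 mm, no side load). Second stroke, about 103° first, then slowly up to the stop.

{"name": "step_arm", "arguments": {"increments": [[[0,0,0],[0,0,0],1],[[0,0,0],[0,0,0.05],1],[[0,0,0],[0,0,0.14],1],[[0,0,0],[0,0,0.24],1],[[0,0,0],[0,0,0.34],1],[[0,0,0],[0,0,0.44],1],[[0,0,0],[0,0,0.54],1],[[0,0,0],[0,0,0.64],1],[[0,0,0],[0,0,0.74],1],[[0,0,0],[0,0,0.84],1]], "force": 45}}

```text
time_s: 12.8
tcp_pos: [0.5907, -0.0763, 0.0617]
eef_rot: [-180.0, 0.0, 1.5]
contact_force: [-1.4, 3.1, 1.3]
gripper_width: 0.0087
```

{"name": "step_arm", "arguments": {"increments": [[[0,0,0],[0,0,0.1],1],[[0,0,0],[0,0,0.2],1],[[0,0,0],[0,0,0.3],1],[[0,0,0],[0,0,0.4],1],[[0,0,0],[0,0,0.5],1],[[0,0,0],[0,0,0.6],1],[[0,0,0],[0,0,0.7],1],[[0,0,0],[0,0,0.8],1],[[0,0,0],[0,0,0.85],1],[[0,0,0],[0,0,0.85],1]]}}

```text
time_s: 13.8
tcp_pos: [0.591, -0.0755, 0.0617]
eef_rot: [-179.9, 0.1, -47.1]
contact_force: [-1.3, 7.2, 0.3]
gripper_width: 0.0087
```

```bash
python3 - <<'E'
from g import *
st(); print(r.get_state()["joint_torque"].round(3))
E
```

```text
time_s 13.8
joints [ 11.4455  22.0153 -21.0399  -0.1118 -46.9107  31.5677]
tcp_pos [ 0.591  -0.0755  0.0617]
eef_rot [-1.799282e+02  5.180000e-02 -4.706310e+01]
contact_force [-1.2584  7.2126  0.2723]
moment [ 2.6153  0.3538 -0.0101]
gripper_width 0.0087
[ -4.223 -53.054  22.158   7.121  -0.081  -0.661]
```

{"name": "step_arm", "arguments": {"increments": [[[-0.0007,-0.0007,0],[0,0,0.03],1],[[-0.0007,-0.0007,0],[0,0,0.07],1],[[-0.0007,-0.0007,0],[0,0,0.11],1],[[-0.0007,-0.0007,0],[0,0,0.15],1],[[-0.0007,-0.0007,0],[0,0,0.19],1],[[-0.0007,-0.0007,0],[0,0,0.22],1],[[-0.0007,-0.0007,0],[0,0,0.22],1]]}}

```text
time_s: 14.5
tcp_pos: [0.5912, -0.0753, 0.0617]
eef_rot: [-180.0, 0.0, -59.6]
contact_force: [0.1, 3.4, -0.8]
gripper_width: 0.0086
```

```bash
python3 - <<'E'
from g import *
st(); print(r.get_state()["joint_torque"].round(3))
E
```

```text
time_s 14.5
joints [ 1.14955e+01  2.20205e+01 -2.10567e+01 -4.19000e-02 -4.68911e+01
  1.89462e+01]
tcp_pos [ 0.5912 -0.0753  0.0617]
eef_rot [-1.799601e+02  1.870000e-02 -5.958690e+01]
contact_force [ 0.0509  3.4449 -0.7635]
moment [ 1.4382 -0.1714  0.0161]
gripper_width 0.0086
[ -2.269 -53.696  22.141   6.247  -0.33   -0.44 ]
```

{"name": "step_arm", "arguments": {"increments": [[[-0.0004,-0.0003,0],[0,0,0.02],1],[[-0.0004,-0.0003,0],[0,0,0.04],1],[[-0.0004,-0.0003,0],[0,0,0.06],1],[[-0.0004,-0.0003,0],[0,0,0.06],1]]}}

```text
time_s: 14.9
tcp_pos: [0.5912, -0.0753, 0.0617]
eef_rot: [-180.0, 0.0, -63.1]
contact_force: [1.0, 2.4, -0.7]
gripper_width: 0.0085
```

```bash
python3 - <<'E'
from g import *
st(); print(r.get_state()["joint_torque"].round(3))
E
```

```text
time_s 14.9
joints [ 1.15126e+01  2.20239e+01 -2.10621e+01 -1.21000e-02 -4.68923e+01
  1.54309e+01]
tcp_pos [ 0.5912 -0.0753  0.0617]
eef_rot [-1.799768e+02  2.700000e-03 -6.306470e+01]
contact_force [ 0.9975  2.3616 -0.7189]
moment [ 1.1383 -0.4255  0.0755]
gripper_width 0.0085
[ -1.98  -53.974  21.925   6.024  -0.565  -0.331]
```

{"name": "step_arm", "arguments": {"increments": [[[-0.0003,-0.0002,0],[0,0,0.02],1],[[-0.0003,-0.0002,0],[0,0,0.04],1],[[-0.0003,-0.0002,0],[0,0,0.06],1],[[-0.0003,-0.0002,0],[0,0,0.06],1]]}}

```text
time_s: 15.3
tcp_pos: [0.5912, -0.0753, 0.0618]
eef_rot: [-180.0, -0.0, -66.5]
contact_force: [1.7, 1.0, -2.8]
gripper_width: 0.0093
```

```bash
python3 - <<'E'
from g import *
st(); print(r.get_state()["joint_torque"].round(3))
E
```

```text
time_s 15.3
joints [ 1.15294e+01  2.20255e+01 -2.10713e+01  2.52000e-02 -4.68984e+01
  1.19724e+01]
tcp_pos [ 0.5912 -0.0753  0.0618]
eef_rot [-1.799991e+02 -1.900000e-02 -6.648100e+01]
contact_force [ 1.6523  1.0444 -2.7685]
moment [ 0.1284 -0.6825  0.6892]
gripper_width 0.0093
[ -0.922 -54.429  22.046   4.911  -0.688  -0.962]
```

The moment jumped to 0.69 N m and the pads started to be wedged open (9.3 mm), so the key is on its stop. Relax, open and lift.

{"name": "step_arm", "arguments": {"increments": [[[0,0,0],[0,0,-0.03],0],[[0,0,0],[0,0,-0.03],0],[[0,0,0],[0,0,-0.03],0],[[0,0,0],[0,0,-0.03],0],[[0,0,0],[0,0,-0.03],0],[[0,0,0],[0,0,-0.03],0],[[0,0,-0.03],[0,0,-0.03],0],[[0,0,-0.07],[0,0,-0.03],0],[[0,0,-0.11],[0,0,-0.03],0],[[0,0,-0.14],[0,0,-0.03],0]]}}

```text
time_s: 16.3
tcp_pos: [0.5916, -0.0751, 0.2045]
eef_rot: [-179.9, -0.1, -64.7]
contact_force: [0.9, 0.5, -0.4]
gripper_width: 0.0836
```

```bash
python3 - <<'E'
from g import *
import cv2
st(); go([.500,-.264,.20],-45)
c=r.capture("top"); np.savez("top7.npz",**c); cv2.imwrite("pics/t7.png",cv2.resize(c["color"][110:260,180:380,::-1],None,fx=4,fy=4,interpolation=cv2.INTER_CUBIC))
c=r.capture("scene"); np.savez("scene7.npz",**c); cv2.imwrite("pics/s7.png",cv2.resize(c["color"][140:290,200:400,::-1],None,fx=4,fy=4,interpolation=cv2.INTER_CUBIC))
E
```

```text
time_s 16.3
joints [ 1.15408e+01  1.39978e+01 -1.15677e+01  2.98000e-02 -6.43087e+01
  1.37186e+01]
tcp_pos [ 0.5916 -0.0751  0.2045]
eef_rot [-1.798841e+02 -5.590000e-02 -6.472770e+01]
contact_force [ 0.8719  0.483  -0.3538]
moment [ 0.0507 -0.1421 -0.0257]
gripper_width 0.0836
shift [0.1317 0.1635 0.0043] rot [-0.0018 -0.0013 -0.3443]
```

View pics/s7.png

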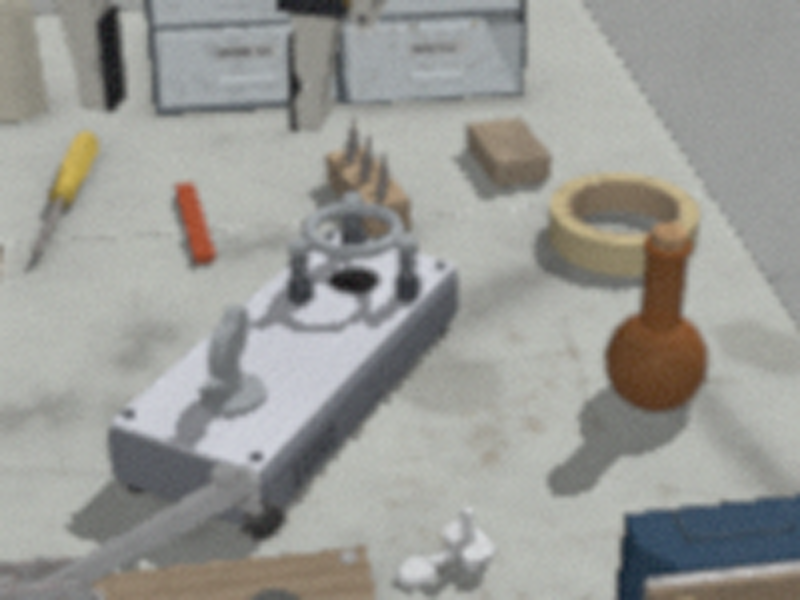

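View pics/t7.png

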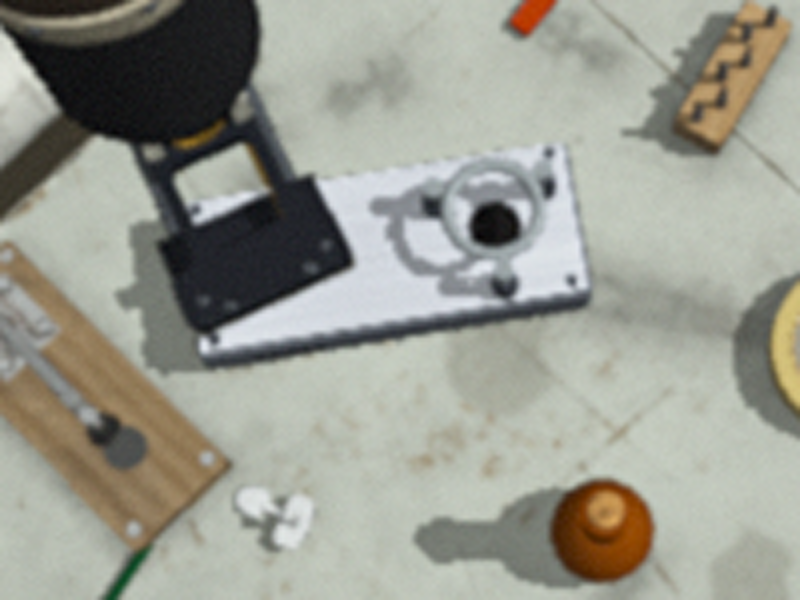

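The key blade is now nearly edge-on in the scene view at (232,345), which matches yaw about -63°, the stop. Next, the flask.

```bash
python3 - <<'E'
from g import *
from h import *
go([.438,-.264,.17]); 
t=load("top7"); s=load("scene7")
def px(p,f,o): return ((p[0]+.5)/f-.5+o[0],(p[1]+.5)/f-.5+o[1])
T=lambda p:px(p,4,(180,110)); S=lambda p:px(p,4,(200,140))
print("cork",plane(t,T((604,511)),.112),tri(t,T((604,511)),s,S((671,234))))
for c,b in((t,(310,220,350,270)),(s,(340,190,385,250))):
    im=c["color"].astype(int); a=((im[...,0]-im[...,2]>60)&(im[...,1]<im[...,0]*.62)).astype(np.uint8); m=np.zeros_like(a); m[b[1]:b[3],b[0]:b[2]]=a[b[1]:b[3],b[0]:b[2]]
    ct=max(cv2.findContours(m,0,1)[0],key=cv2.contourArea); print(cv2.boundingRect(ct))
E
```

```text
shift [0.1042 0.2217 0.0357] rot [0. 0. 0.]
cork [ 0.43810128 -0.26293375  0.112     ] (array([ 0.4370039 , -0.26325044,  0.11317042]), np.float64(0.0019649929225998074))
(319, 231, 24, 24)
(361, 217, 5, 3)
```

{"name": "step_arm", "arguments": {"increments": [[[0.104,0.222,0.035],[0,0,0],0],[[0.104,0.222,0.035],[0,0,0],0],[[0.104,0.222,0.035],[0,0,0],0],[[0.104,0.222,0.035],[0,0,0],0],[[0.104,0.222,0.035],[0,0,0],0],[[0.104,0.222,0.035],[0,0,0],0],[[0.104,0.222,0.035],[0,0,0],0],[[0.104,0.222,0.035],[0,0,0],0]]}}

```text
time_s: 17.2
tcp_pos: [0.4352, -0.2637, 0.1667]
eef_rot: [-180.0, -0.0, -64.7]
contact_force: [0.4, -0.2, -0.5]
gripper_width: 0.0876
```

```bash
python3 - <<'E'
from g import *
import cv2
st(); go([.438,-.264,.061])
c=r.capture("top"); np.savez("top8.npz",**c); cv2.imwrite("pics/t8.png",cv2.resize(c["color"][110:300,150:400,::-1],None,fx=3,fy=3,interpolation=cv2.INTER_CUBIC))
c=r.capture("scene"); np.savez("scene8.npz",**c); cv2.imwrite("pics/s8.png",cv2.resize(c["color"][120:320,220:480,::-1],None,fx=3,fy=3,interpolation=cv2.INTER_CUBIC))
E
```

```text
time_s 17.2
joints [-9.06690e+00  7.72710e+00 -2.49309e+01  4.00000e-04 -5.73242e+01
  3.43357e+01]
tcp_pos [ 0.4352 -0.2637  0.1667]
eef_rot [-1.799855e+02 -1.030000e-02 -6.473100e+01]
contact_force [ 0.4328 -0.2203 -0.4623]
moment [ 0.1228 -0.1008  0.0357]
gripper_width 0.0876
shift [ 0.0015 -0.0024  0.1057] rot [0. 0. 0.]
```

View pics/s8.png

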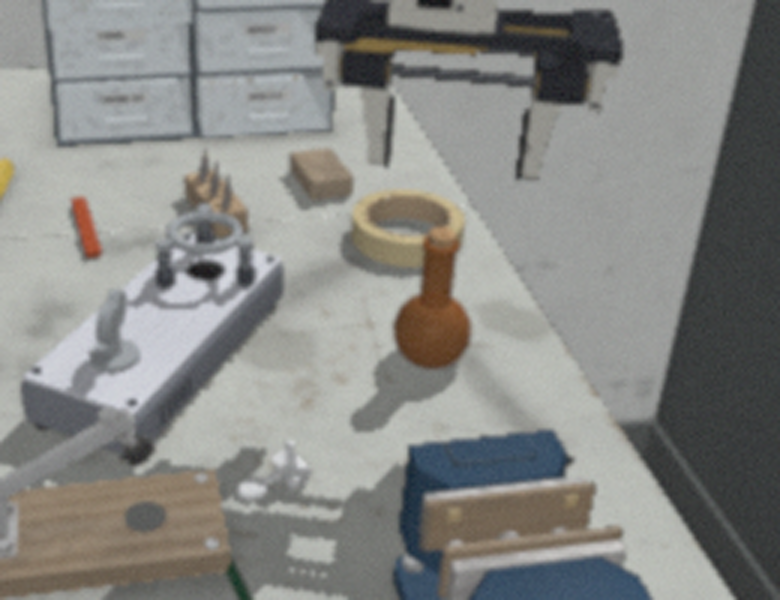

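View pics/t8.png

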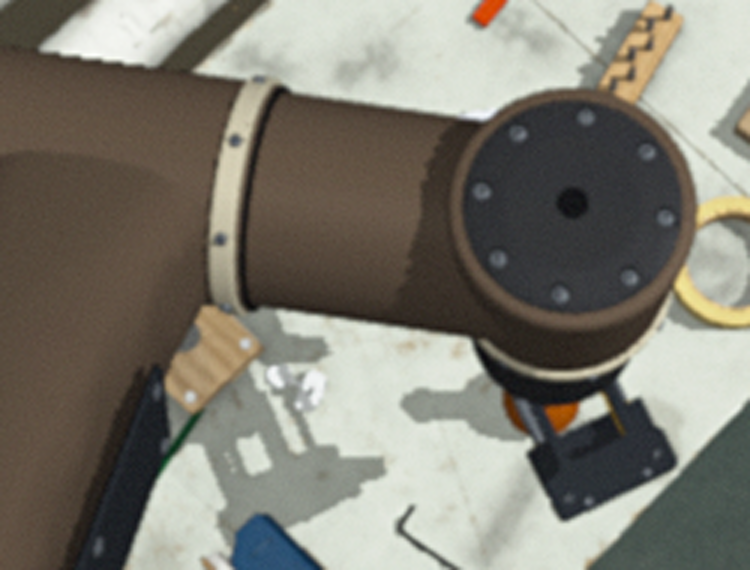

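Fingers hang straight over the flask: tips at (380,165) and (527,178), cork at (441,238). Correct 2.5 mm and descend.

{"name": "step_arm", "arguments": {"increments": [[[0.0015,-0.0024,0.02],[0,0,0],0],[[0.0015,-0.0024,0.045],[0,0,0],0],[[0.0015,-0.0024,0.07],[0,0,0],0],[[0.0015,-0.0024,0.09],[0,0,0],0],[[0.0015,-0.0024,0.1],[0,0,0],0],[[0.0015,-0.0024,0.105],[0,0,0],0],[[0.0015,-0.0024,0.105],[0,0,0],0]]}}

```text
time_s: 18.0
tcp_pos: [0.4379, -0.2639, 0.0616]
eef_rot: [180.0, 0.0, -64.7]
contact_force: [-0.4, 0.3, -0.1]
gripper_width: 0.0876
```

```bash
python3 - <<'E'
from g import *
from h import *
st(); go([.438,-.264,.061])
c=r.capture("scene"); np.savez("scene9.npz",**c); cv2.imwrite("pics/s9.png",cv2.resize(c["color"][140:260,300:460,::-1],None,fx=5,fy=5,interpolation=cv2.INTER_CUBIC))
E
```

```text
time_s 18.0
joints [-9.04140e+00  1.52661e+01 -3.18210e+01  8.60000e-03 -4.29381e+01
  3.43512e+01]
tcp_pos [ 0.4379 -0.2639  0.0616]
eef_rot [ 1.799759e+02  9.400000e-03 -6.468390e+01]
contact_force [-0.3846  0.3147 -0.1275]
moment [0.0663 0.0073 0.0546]
gripper_width 0.0876
shift [ 0.0001 -0.0001  0.0006] rot [0. 0. 0.]
```

View pics/s9.png

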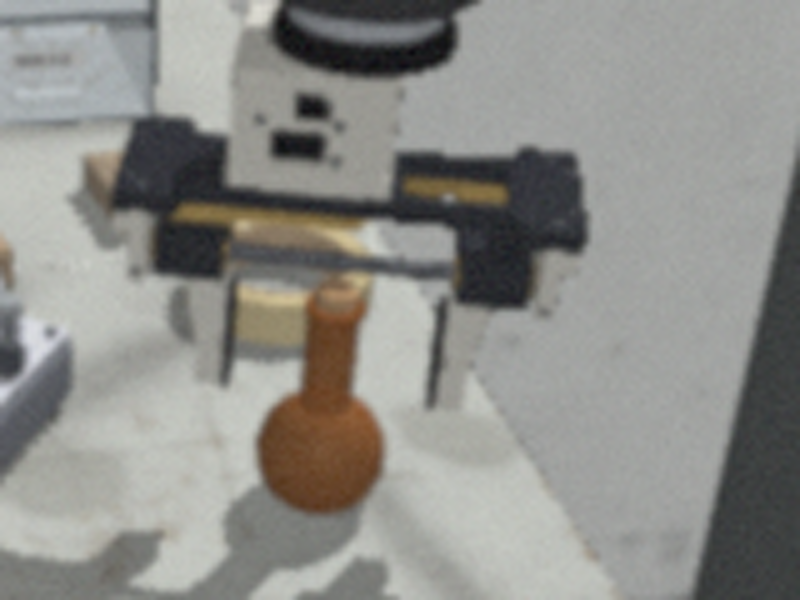

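The neck at (330,350) sits midway between the fingers. Closing softly.

{"name": "step_arm", "arguments": {"increments": [[[0,0,0],[0,0,0],0.6],[[0,0,0],[0,0,0],1],[[0,0,0],[0,0,0],1],[[0,0,0],[0,0,0],1],[[0,0,0],[0,0,0],1],[[0,0,0],[0,0,0],1],[[0,0,0],[0,0,0],1],[[0,0,0],[0,0,0],1],[[0,0,0],[0,0,0],1],[[0,0,0],[0,0,0],1]], "force": 10}}

```text
time_s: 19.05
tcp_pos: [0.4376, -0.2642, 0.0617]
eef_rot: [-180.0, -0.0, -64.7]
contact_force: [0.7, -0.0, -0.2]
gripper_width: 0.027
```

{"name": "step_arm", "arguments": {"increments": [[[0,0,0],[0,0,0],1],[[0,0,0],[0,0,0],1],[[0,0,0],[0,0,0],1]], "force": 35}}

```text
time_s: 19.35
tcp_pos: [0.4375, -0.2642, 0.0617]
eef_rot: [-180.0, -0.0, -64.7]
contact_force: [0.0, 0.2, -0.1]
gripper_width: 0.0259
```

```bash
python3 - <<'E'
from g import *
st()
E
```

```text
time_s 19.35
joints [-9.08600e+00  1.52333e+01 -3.18476e+01 -2.00000e-03 -4.29166e+01
  3.43563e+01]
tcp_pos [ 0.4375 -0.2642  0.0617]
eef_rot [-1.799972e+02 -3.000000e-04 -6.473110e+01]
contact_force [ 0.0368  0.1819 -0.0735]
moment [ 0.1347 -0.0939  0.0325]
gripper_width 0.0259
```

{"name": "step_arm", "arguments": {"increments": [[[0,0,0],[0,0,0],1],[[0,0,0],[0,0,0],1],[[0,0,0],[0,0,0],1]], "force": 35}}

```text
time_s: 19.65
tcp_pos: [0.4375, -0.2642, 0.0617]
eef_rot: [-180.0, 0.0, -64.7]
contact_force: [0.7, 0.7, -0.5]
gripper_width: 0.0254
```

```bash
python3 - <<'E'
from g import *
from h import *
st()
c=r.capture("scene"); cv2.imwrite("pics/s10.png",cv2.resize(c["color"][140:260,300:460,::-1],None,fx=5,fy=5,interpolation=cv2.INTER_CUBIC))
E
```

```text
time_s 19.65
joints [-9.08780e+00  1.52336e+01 -3.18476e+01 -1.90000e-03 -4.29182e+01
  3.43551e+01]
tcp_pos [ 0.4375 -0.2642  0.0617]
eef_rot [-1.799987e+02  7.000000e-04 -6.473410e+01]
contact_force [ 0.6784  0.738  -0.5205]
moment [ 0.1073 -0.1486  0.027 ]
gripper_width 0.0254
```

View pics/s10.png

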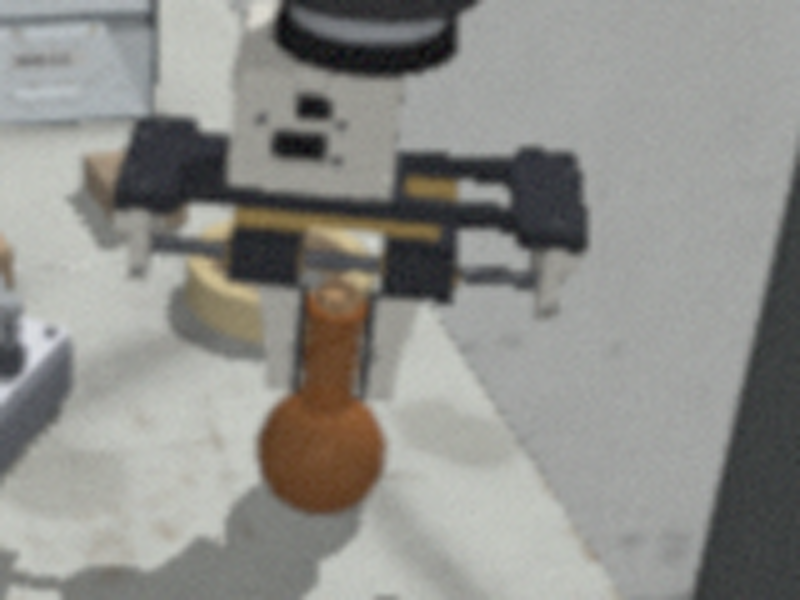

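{"name": "step_arm", "arguments": {"increments": [[[0,0,0],[0,0,0],1],[[0,0,0],[0,0,0],1],[[0,0,0],[0,0,0],1],[[0,0,0],[0,0,0],1],[[0,0,0],[0,0,0],1]], "force": 35}}

```text
time_s: 20.2
tcp_pos: [0.4375, -0.2642, 0.0617]
eef_rot: [-180.0, 0.0, -64.7]
contact_force: [0.7, 1.0, 0.4]
gripper_width: 0.0254
```

{"name": "step_arm", "arguments": {"increments": [[[0,0,-0.005],[0,0,0],1],[[0,0,-0.015],[0,0,0],1],[[0,0,-0.03],[0,0,0],1],[[0,0,-0.05],[0,0,0],1],[[0,0,-0.07],[0,0,0],1],[[0,0,-0.09],[0,0,0],1],[[0,0,-0.11],[0,0,0],1],[[0,0,-0.125],[0,0,0],1],[[0,0,-0.13],[0,0,0],1],[[0,0,-0.13],[0,0,0],1]]}}

```text
time_s: 21.2
tcp_pos: [0.4378, -0.2643, 0.1927]
eef_rot: [-179.9, -0.1, -64.7]
contact_force: [-0.5, 0.2, -2.0]
gripper_width: 0.0255
```

```bash
python3 - <<'E'
from g import *
from h import *
st(); go([.6115,-.205,.19])
c=r.capture("scene"); np.savez("scene11.npz",**c); cv2.imwrite("pics/s11.png",cv2.resize(c["color"][90:240,280:480,::-1],None,fx=4,fy=4,interpolation=cv2.INTER_CUBIC))
E
```

```text
time_s 21.2
joints [-9.08870e+00  6.53030e+00 -2.26117e+01 -2.40000e-03 -6.07528e+01
  3.43551e+01]
tcp_pos [ 0.4378 -0.2643  0.1927]
eef_rot [-1.79912e+02 -5.76000e-02 -6.47348e+01]
contact_force [-0.4506  0.2058 -1.9799]
moment [ 0.034  -0.0209  0.015 ]
gripper_width 0.0255
shift [ 0.0206 -0.1824  0.003 ] rot [0. 0. 0.]
```

View pics/s11.png

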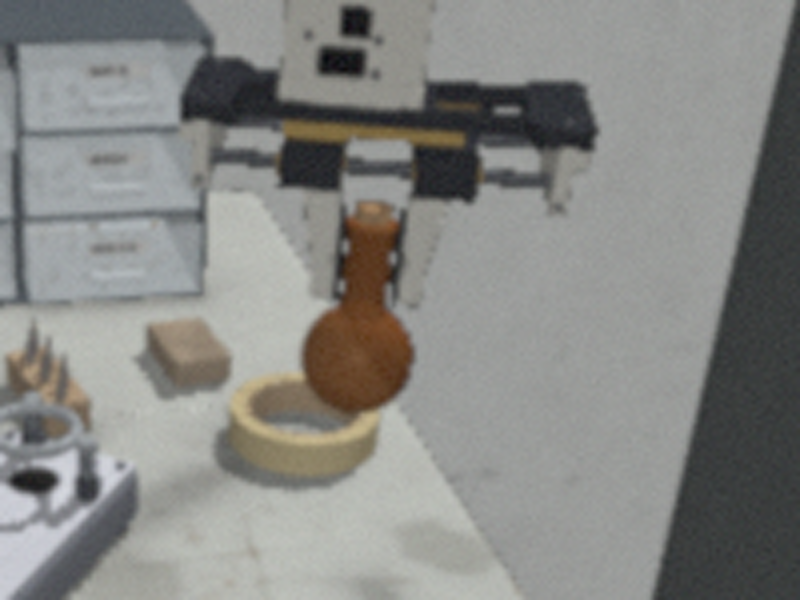

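Flask held upright with about 2 N of weight. Now over the ring.

{"name": "step_arm", "arguments": {"increments": [[[0.002,-0.02,0],[0,0,0],1],[[0.006,-0.05,0],[0,0,0],1],[[0.01,-0.085,0],[0,0,0],1],[[0.014,-0.12,0],[0,0,0],1],[[0.017,-0.15,0],[0,0,0],1],[[0.02,-0.172,0],[0,0,0],1],[[0.0206,-0.182,0],[0,0,0],1],[[0.0206,-0.1824,0],[0,0,0],1],[[0.0206,-0.1824,0],[0,0,0],1]]}}

```text
time_s: 22.15
tcp_pos: [0.6105, -0.205, 0.1908]
eef_rot: [179.9, 0.1, -64.7]
contact_force: [0.1, 0.7, -0.8]
gripper_width: 0.0256
```

```bash
python3 - <<'E'
from g import *
from h import *
st(); go([.6116,-.205,.145])
c=r.capture("scene"); np.savez("scene12.npz",**c); cv2.imwrite("pics/s12.png",cv2.resize(c["color"][110:260,210:370,::-1],None,fx=4,fy=4,interpolation=cv2.INTER_CUBIC))
c=r.capture("top"); np.savez("top12.npz",**c); cv2.imwrite("pics/t12.png",cv2.resize(c["color"][80:260,180:400,::-1],None,fx=3.3,fy=3.3,interpolation=cv2.INTER_CUBIC))
t=load("top7")
g=cv2.resize(t["color"][135:195,270:330,::-1],None,fx=9,fy=9,interpolation=cv2.INTER_CUBIC); cv2.imwrite("pics/ringt.png",g)
E
```

```text
time_s 22.15
joints [-1.23700e+00  1.90615e+01 -6.28970e+00 -1.24000e-02 -6.47511e+01
  2.65083e+01]
tcp_pos [ 0.6105 -0.205   0.1908]
eef_rot [ 1.799135e+02  5.560000e-02 -6.473400e+01]
contact_force [ 0.059   0.7203 -0.8366]
moment [0.0544 0.0618 0.0024]
gripper_width 0.0256
shift [ 0.0006 -0.0011  0.0458] rot [0. 0. 0.]
```

View pics/s12.png

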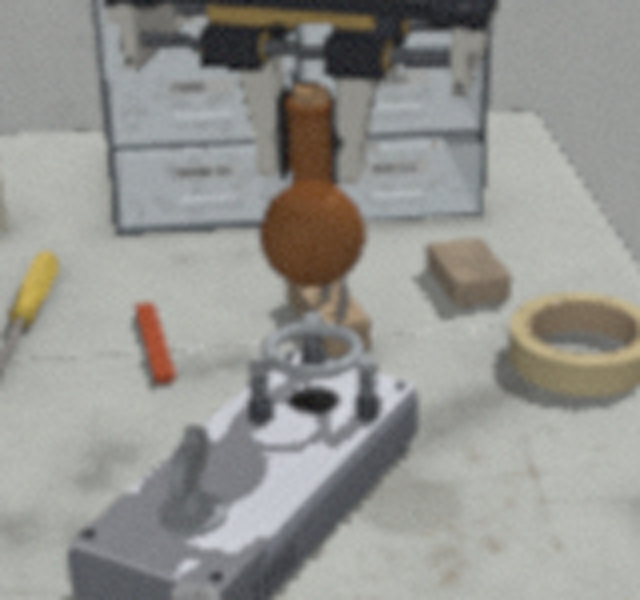

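View pics/t12.png

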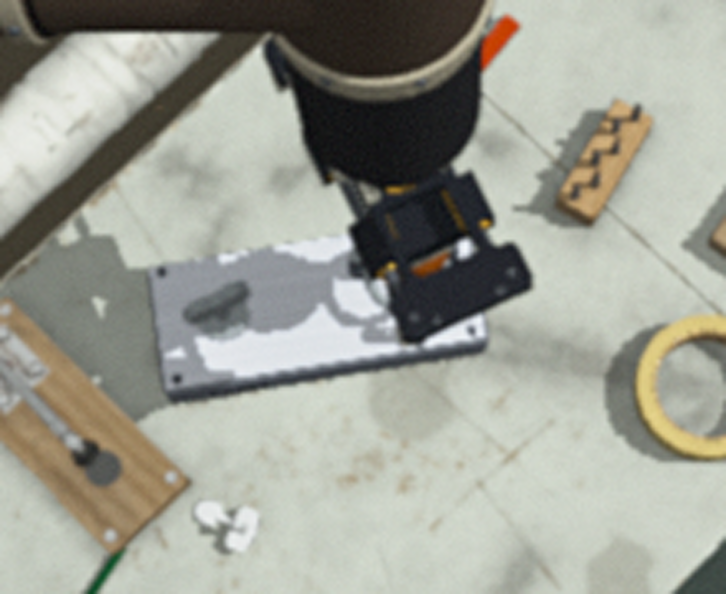

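View pics/ringt.png

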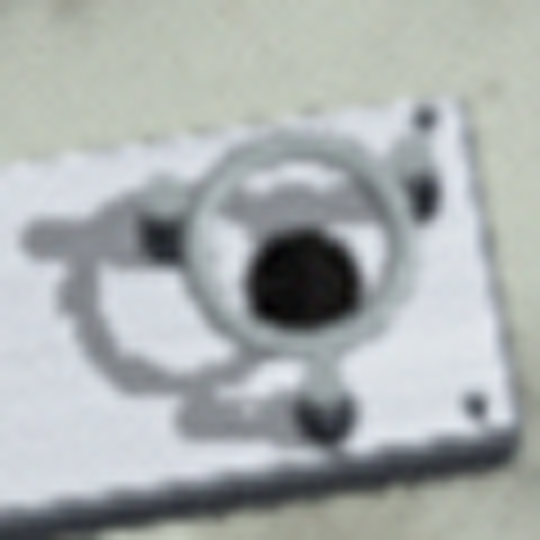

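```bash
python3 - <<'E'
from g import *
from h import *
t=load("top7"); q=lambda p:((p[0]+.5)/9-.5+270,(p[1]+.5)/9-.5+135)
print("ring",plane(t,q((298,242)),.08),"hole",plane(t,q((305,280)),.045))
s=load("scene12"); f=lambda p:((p[0]+.5)/4-.5+210,(p[1]+.5)/4-.5+110)
print("ring scene",plane(s,f((315,347)),.08),"hole scene",plane(s,f((314,402)),.045))
b=load("scene12"); print("belly proj now at",proj(s,[.6105,-.205,.1908-.0617+.026]), "seen",f((313,232)))
t=load("top12"); q=lambda p:((p[0]+.5)/3.3-.5+180,(p[1]+.5)/3.3-.5+80)
A=plane(t,q((187,312)),.08);B=plane(t,q((248,288)),.08); print("blade",A,B,np.linalg.norm(A-B),np.degrees(np.arctan2(*(B-A)[1::-1])))
E
```

```text
ring [ 0.61468427 -0.20341211  0.08      ] hole [ 0.61509834 -0.2041048   0.045     ]
ring scene [ 0.61479644 -0.21136232  0.08      ] hole scene [ 0.61258595 -0.20662806  0.045     ]
belly proj now at [[287.51304192 168.94143926]] seen (287.875, 167.625)
blade [ 0.58636067 -0.05566617  0.08      ] [ 0.60283653 -0.09649404  0.08      ] 0.04402691423918863 -68.02374132952482
```

Top view shows the blade at about yaw -66°, still wound, with nothing disturbed. Ring centre estimates average (0.613,-0.205). Descend to just above seating.

{"name": "step_arm", "arguments": {"increments": [[[0.001,-0.0022,0.01],[0,0,0],1],[[0.001,-0.0022,0.022],[0,0,0],1],[[0.001,-0.0022,0.034],[0,0,0],1],[[0.001,-0.0022,0.042],[0,0,0],1],[[0.001,-0.0022,0.046],[0,0,0],1],[[0.001,-0.0022,0.048],[0,0,0],1],[[0.001,-0.0022,0.048],[0,0,0],1]], "force": 40}}

```text
time_s: 22.95
tcp_pos: [0.6137, -0.205, 0.1436]
eef_rot: [180.0, 0.0, -64.7]
contact_force: [-1.0, 0.0, -0.6]
gripper_width: 0.0253
```

```bash
python3 - <<'E'
from g import *
from h import *
st()
c=r.capture("scene"); np.savez("scene13.npz",**c); cv2.imwrite("pics/s13.png",cv2.resize(c["color"][130:240,230:340,::-1],None,fx=5.4,fy=5.4,interpolation=cv2.INTER_CUBIC))
E
```

```text
time_s 22.95
joints [-1.22420e+00  2.14227e+01 -9.35800e+00  2.90000e-03 -5.92280e+01
  2.64914e+01]
tcp_pos [ 0.6137 -0.205   0.1436]
eef_rot [ 1.79991e+02  1.70000e-03 -6.47313e+01]
contact_force [-0.9512  0.0106 -0.5865]
moment [-0.0019 -0.0744  0.0234]
gripper_width 0.0253
```

View pics/s13.png

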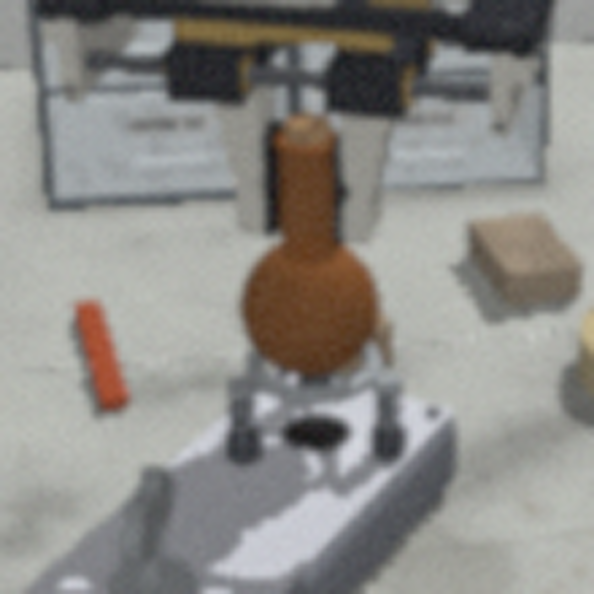

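{"name": "step_arm", "arguments": {"increments": [[[0,0,0.002],[0,0,0],1],[[0,0,0.004],[0,0,0],1],[[0,0,0.005],[0,0,0],1],[[0,0,0.006],[0,0,0],1],[[0,0,0.007],[0,0,0],1],[[0,0,0.007],[0,0,0],1]]}}

```text
time_s: 23.6
tcp_pos: [0.6136, -0.2051, 0.1369]
eef_rot: [180.0, -0.0, -64.7]
contact_force: [-2.5, -0.4, 2.0]
gripper_width: 0.0254
```

```bash
python3 - <<'E'
from g import *
st()
E
```

```text
time_s 23.6
joints [-1.22870e+00  2.17393e+01 -9.82650e+00  1.22000e-02 -5.84359e+01
  2.64918e+01]
tcp_pos [ 0.6136 -0.2051  0.1369]
eef_rot [ 1.799938e+02 -8.600000e-03 -6.473050e+01]
contact_force [-2.4816 -0.4181  1.994 ]
moment [ 0.0043  0.6352 -0.0405]
gripper_width 0.0254
```

{"name": "step_arm", "arguments": {"increments": [[[-0.0006,0.0014,0],[0,0,0],1],[[-0.0006,0.0014,0.001],[0,0,0],1],[[-0.0006,0.0014,0.002],[0,0,0],1],[[-0.0006,0.0014,0.002],[0,0,0],1]]}}

```text
time_s: 24.0
tcp_pos: [0.6123, -0.205, 0.1347]
eef_rot: [-180.0, -0.0, -64.7]
contact_force: [0.3, -0.1, 3.2]
gripper_width: 0.0255
```

```bash
python3 - <<'E'
from g import *
st()
E
```

```text
time_s 24.0
joints [-1.23160e+00  2.17390e+01 -1.01463e+01  6.30000e-03 -5.81027e+01
  2.65013e+01]
tcp_pos [ 0.6123 -0.205   0.1347]
eef_rot [-1.799916e+02 -1.020000e-02 -6.472700e+01]
contact_force [ 0.2742 -0.0699  3.1872]
moment [0.0417 0.2471 0.0514]
gripper_width 0.0255
```

Centred: side forces are near 0 and the ring has started to sink. Pressing gently further.

{"name": "step_arm", "arguments": {"increments": [[[0,0,0.001],[0,0,0],1],[[0,0,0.0025],[0,0,0],1],[[0,0,0.004],[0,0,0],1],[[0,0,0.0055],[0,0,0],1],[[0,0,0.007],[0,0,0],1],[[0,0,0.0085],[0,0,0],1],[[0,0,0.0095],[0,0,0],1],[[0,0,0.01],[0,0,0],1],[[0,0,0.01],[0,0,0],1],[[0,0,0.01],[0,0,0],1]]}}

```text
time_s: 25.0
tcp_pos: [0.6125, -0.2052, 0.1254]
eef_rot: [-180.0, -0.0, -64.7]
contact_force: [-0.9, 0.1, 7.6]
gripper_width: 0.0257
```

```bash
python3 - <<'E'
from g import *
from h import *
st()
c=r.capture("scene"); np.savez("scene14.npz",**c); cv2.imwrite("pics/s14.png",cv2.resize(c["color"][130:240,230:340,::-1],None,fx=5.4,fy=5.4,interpolation=cv2.INTER_CUBIC))
st()
E
```

```text
time_s 25.0
joints [-1.23460e+00  2.22196e+01 -1.07621e+01  3.30000e-02 -5.69623e+01
  2.65031e+01]
tcp_pos [ 0.6125 -0.2052  0.1254]
eef_rot [-1.799623e+02 -4.970000e-02 -6.471350e+01]
contact_force [-0.8802  0.0772  7.6357]
moment [ 0.0841  0.5445 -0.0284]
gripper_width 0.0257
time_s 25.05
joints [-1.23270e+00  2.22195e+01 -1.07617e+01  3.05000e-02 -5.69634e+01
  2.65015e+01]
tcp_pos [ 0.6125 -0.2052  0.1254]
eef_rot [-1.799618e+02 -4.760000e-02 -6.471470e+01]
contact_force [-1.5016  0.9273  6.9142]
moment [0.0902 0.5711 0.0287]
gripper_width 0.0256
```

View pics/s14.png

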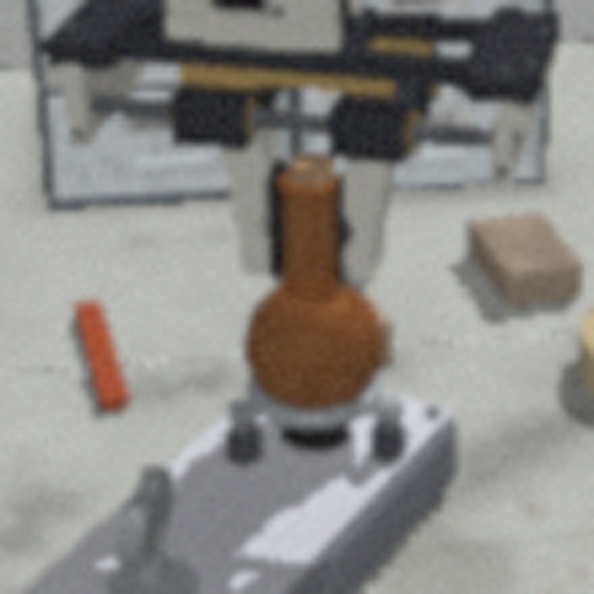

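No slip: cork-to-fingertip spacing is unchanged. The ring is about 12 mm down, so 3.5 mm more.

{"name": "step_arm", "arguments": {"increments": [[[-0.0002,0.0004,0.001],[0,0,0],1],[[-0.0002,0.0004,0.002],[0,0,0],1],[[-0.0002,0.0004,0.003],[0,0,0],1],[[-0.0002,0.0004,0.0035],[0,0,0],1],[[-0.0002,0.0004,0.0035],[0,0,0],1],[[-0.0002,0.0004,0.0035],[0,0,0],1]]}}

```text
time_s: 25.65
tcp_pos: [0.6125, -0.2053, 0.1223]
eef_rot: [-179.9, -0.1, -64.7]
contact_force: [-1.2, 0.7, 8.6]
gripper_width: 0.0255
```

```bash
python3 - <<'E'
from g import *
from h import *
F=[]
for i in range(6):
    c=r.capture("scene"); F.append(r.get_state()["contact_force"])
print(np.mean(F,0)); st()
np.savez("scene15.npz",**c); cv2.imwrite("pics/s15.png",cv2.resize(c["color"][130:240,230:340,::-1],None,fx=5.4,fy=5.4,interpolation=cv2.INTER_CUBIC))
E
```

```text
[-1.35725696 -0.02995581  9.59440202]
time_s 25.95
joints [-1.23070e+00  2.23485e+01 -1.10151e+01  4.42000e-02 -5.65297e+01
  2.64979e+01]
tcp_pos [ 0.6125 -0.2052  0.1223]
eef_rot [-1.79921e+02 -8.07000e-02 -6.47084e+01]
contact_force [-1.5838  0.097  10.111 ]
moment [ 0.0344  0.5267 -0.0354]
gripper_width 0.0253
```

View pics/s15.png

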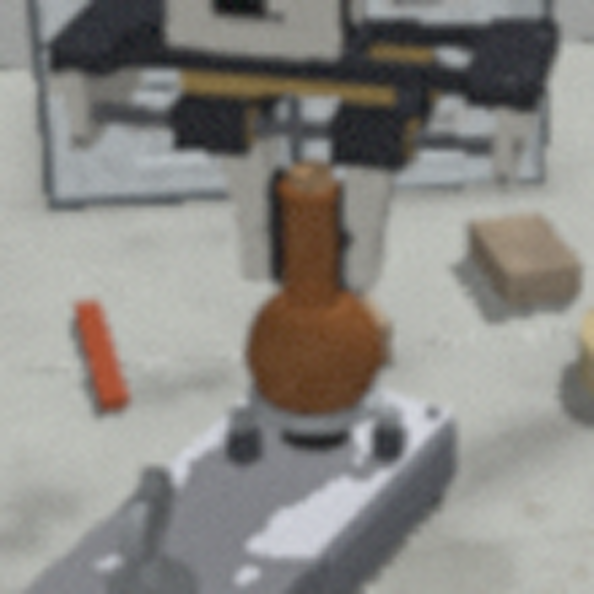

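```bash
python3 - <<'E'
from g import *
from h import *
c=r.capture("top"); cv2.imwrite("pics/t15.png",c["color"][:,:,::-1]); st()
E
```

```text
time_s 26.0
joints [-1.23310e+00  2.23477e+01 -1.10153e+01  4.60000e-02 -5.65282e+01
  2.64989e+01]
tcp_pos [ 0.6125 -0.2053  0.1224]
eef_rot [-1.799197e+02 -8.290000e-02 -6.470900e+01]
contact_force [-1.2931  0.0412  9.1959]
moment [ 0.0982  0.5506 -0.0643]
gripper_width 0.0253
```

View pics/t15.png

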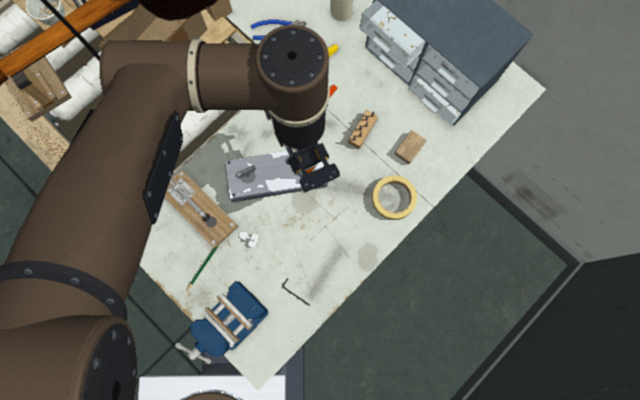

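The tape (394,198), sanding block (410,147) and tuner (248,240) are where they started. The key is still at its wound angle at (246,172). The flask is held pressed down and steady, so I'm handing in.

```bash
python3 - <<'E'
from g import *
print(r.close_job()); 
E
```

```text
the job is handed in; nothing more can be done
None
```

The shaker's key is wound to its stop, and the flask is seated in the ring and still held pressed down. I handed the job in at 26.0 s; the hand-in gave no verdict.

**Key:** I wound it clockwise in two strokes of about 120° and 116°, letting go and turning back between them. At the end the moment about the key's axis jumped to 0.69 N m, which I took as the stop. The blade's direction fits full wind: it should be near -63°, the gripper ended at -66.5°, and the picture, which is rough, gave about -68°. The few degrees extra are probably the pads twisting on the blade against the stop.

**Flask:** I gripped it by the neck, set it upright in the ring and recentred it by 1.5 mm using the side force. I then pressed it down slowly, and it did not slip in the fingers. The wrist force while pressed was about 9.6 N upward. With the flask's weight, that and the tool height both put the ring about 15 of its 18 mm down.

**Checks that disagreed:**
- The gripper read 25.4 mm on the 24 mm neck.
- The two cameras differed by up to 8 mm in y on the ring's position, so I relied on the contact forces to centre the flask.
- A small side force of about 1.3 N remained at the end.

**Bench:** The tape, sanding block and tuner look unmoved in the last picture.

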